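Sort the muddled prep board into its trays

TASK

Clear the cutting board: stand both peeled pears in the square steel pan, both white sauce pots mouth up on the round tray, and lay the large pastry cutter flat in the free part of the narrow tray beside the small cutter. Set each thing down gently on the tray's floor, upright and without dropping it, and leave the pepper mill and the spice jar standing where they are.

Things in the scene. Friction and masses are not known exactly. Their poses are not given: they have to be found in the camera images.
- pear_a: One of two alike: pale peeled pear with dark stem, rigid, upright on its flat bottom (34 mm across). 71 mm tall plus 9 mm stem; round, widest (52 mm) at 26 mm above its underside, 49 mm at 37 mm, neck 24 mm at 64 mm. About 110 g. Starts standing on the white cutting board (top 12 mm above the table). Origin: centre of its underside; z up along its axis; yaw is of no account.
- pear_b: One of two alike: pale peeled pear with dark stem, rigid, upright on its flat bottom (34 mm across). 71 mm tall plus 9 mm stem; round, widest (52 mm) at 26 mm above its underside, 49 mm at 37 mm, neck 24 mm at 64 mm. About 110 g. Starts standing on the white cutting board (top 12 mm above the table). Origin: centre of its underside; z up along its axis; yaw is of no account.
- pot_a: One of two alike: white porcelain sauce pot, an open round cup, no handle, mouth up, 54 mm across at the rim and slightly narrower below, 42 mm tall, wall 4 mm. About 130 g. Starts standing on the white cutting board (top 12 mm above the table). Origin: centre of its underside; z up along its axis; yaw is of no account.
- pot_b: One of two alike: white porcelain sauce pot, an open round cup, no handle, mouth up, 54 mm across at the rim and slightly narrower below, 42 mm tall, wall 4 mm. About 130 g. Starts standing on the white cutting board (top 12 mm above the table). Origin: centre of its underside; z up along its axis; yaw is of no account.
- cutter: Large pastry cutter: plain steel ring, open at both ends, 60 mm outer diameter, 42 mm tall, wall 3 mm. About 90 g. The only loose ring. Starts standing on the white cutting board (top 12 mm above the table). Origin: centre of its underside; z up along its axis; yaw is of no account.
- pan: Square steel pan, open on top, fixed to the table: 160 x 160 mm outside plus a thin 8 mm rim all round at the top edge, 25 mm high, walls and floor 4 mm thick (inside 152 x 152 mm). Empty at the start. Origin: centre of its underside; x and y along its sides, z up.
- salver: Round aluminium serving tray with a low upright rim, fixed to the table: 170 mm across, rim 14 mm high and 4 mm thick, floor 4 mm thick (inside about 160 mm across). Empty at the start. Origin: centre of its underside, z up.
- trough: Narrow oblong steel tray, fixed: 100 mm (its x) by 190 mm (its y) outside, 22 mm high, walls and floor 4 mm thick. A small steel cutter ring (43 mm across, top 34 mm above the table) is fixed inside near one end, centred at x = 0, y = -60 mm; the rest is free. Origin: centre of its underside; z up.
- mill: Bystander among the things: dark wooden pepper mill, waisted, 48 mm across, 86 mm tall, loose. To be left where it is. Starts standing on the white cutting board (top 12 mm above the table). Origin: centre of its underside; z up along its axis; yaw is of no account.
- jar: Bystander among the things: amber glass spice jar with steel cap, 48 mm across, 75 mm tall, loose. To be left where it is. Starts standing on the white cutting board (top 12 mm above the table). Origin: centre of its underside; z up along its axis; yaw is of no account.

How it is judged:
By the outcome, as a careful person would: the job done as asked, in the order asked, and still so for the second after the job is handed in, with the robot touching nothing.
It also fails if it takes over 125 s, if anything falls off the work surface, if the arm or the gripper's body presses on something with over 40 N, if the wrist force passes 120 N, or if a joint passes its speed limit or range.

ROBOT

A 6-joint arm with a two-finger parallel gripper is mounted at the origin on the work surface. World frame = base frame: x ahead of the robot, y to its left, z up, the work surface at z = 0. Lengths are in m, angles in rad, forces in N, time in s.
With the tool pointing down it reaches from about 0.325 to 0.775 m from the base axis. Payload 9.3 kg.
Tool frame: the origin (TCP) lies at the very end of the fingers, on their centre line; the grasp point (between the pads) lies 19 mm behind it (arm.hold_point_z is the z of the grasp point in the tool frame, in m); z points along the fingers, y is the direction in which the jaws open and shut (so a half turn about z gives the same grasp; the last joint's range is limited). The gripper opens to 85 mm and grips with 20 to 120 N. Pads are 22 mm wide; open, the fingers measure 114 mm over their backs; the gripper's body (76 mm by 85 mm) begins 54 mm behind the grasp point. The pads swing forward as they close: fully open they stand 13 mm farther back than shut.
Start: joints at [1.085, 0.259, 0.021, 1.334, 0, 1.418], TCP at [0.18, 0.52, 0.231] pointing down, gripper open.
Joint ranges: [-3.04, 3.04], [-0.91, 1.82], [-1.04, 1.36], [-1.92, 1.95], [-1.52, 1.45], [-3.14, 3.14]. Speed limits (rad/s): [2.22, 2.22, 2.79, 3.14, 3.14, 3.14].

INTERFACE

Orientations are given as a 3x3 rotation matrix whose columns are the frame's x, y, z axes.
In Python, from cell import arm gives the robot as it stands.
- The arm moves only by the tool apply_moves, never from a script. Its argument "deltas" is a list of rows, each an object with "travel": the shift along the world's x, y, z in mm, a list of three; "spin": the turn about the world's z in rad. In form: [{"travel": [tx, ty, tz], "spin": spin}, ...]. A call has 1 to 20 rows; each row is the pose to reach, as a shift and turn from the pose commanded when the call began; what a row does not reach only later rows make up. A row lasts 1/12 s, in which the tool goes at most 41.7 mm and 7.16 degrees, less where a joint would pass 70% of its speed; a pose out of reach is approached as far as the arm can. A call with a gripper value outside its range is refused whole. "gripper" is the opening, from 0 (shut) to 1 (fully open), set as the call begins (left out, the last holds). The fingers move at their own pace and stop on an object; "squeeze" is the grip in N (left out, the last holds). Time passes only in rows, so rows that repeat a pose let the fingers close. It gives the time, the measured TCP pose, the force and the opening at its end, in the units of the state.
- arm.state(): the state, without advancing time (a new reading comes with each control period).
- arm.snapshot(name): name is "scene" or "side" or "wrist"; returns a dict with "img" (480x640x3 uint8, blue, green, red), "depth" (480x640 float32, m along the optical axis (not along the pixel's ray), 0 where there is no reading), "K" (3x3 intrinsics, pixels), "R" (3x3) and "t" (3): a world point X has camera coordinates R X + t; the wrist camera has in their place "mount" (4x4, takes a point from camera to tool coordinates, whose origin is the TCP and whose axes are the flange's). Camera axes: x right, y down, z forward; pixel columns grow to the right and rows downward; lengths in m; the calibration is good to about 2 mm. A picture is of the moment at which its call begins: read the wrist's pose just before it.
- arm.job_done(): hands the job in, once; it reports no verdict.
The state is a dict: "clock": time; "joint_pos": joint angles; "dq": joint speeds; "effort": joint torques, N m; "ee_pos": TCP position; "tcp_rot": TCP orientation; "force": force on the tool from outside, world axes, zero at the start; "torque": the same for the moment, N m; "width": opening from 0.0 (shut) to 1.0 (fully open).
Only numpy, scipy, OpenCV 4.12 (cv2) and the standard library are available. Lean on these libraries where they do the work, as an engineer would, in place of code of your own. Each camera call takes 0.05 s, during which the arm holds its last target.

## Working session

There is one attempt and no reset: what is moved stays moved. The work goes in short steps, Python scripts to look and compute and a tool call to move; the robot and the scene stay as the last step left them, time stands still between calls to the robot, and variables do not carry over. Pictures are saved under pics/ and viewed, and the job is handed in when it is done.

Besides the shell and the picture viewer there is one more tool, called after "Call:" by a JSON object that holds its "method" and its "body", one argument or row to a line. apply_moves: Moves the arm, as the interface text tells. Its arguments: {"type":"object","properties":{"deltas":{"type":"array"},"gripper":{"type":"number"},"squeeze":{"type":"number"}},"required":["deltas"]}

```bash
mkdir -p pics; ls
python3 - <<'E'
from cell import arm
import cv2,numpy as np
print(arm.state(), arm.hold_point_z)
for n in ["scene","side"]:
    s=arm.snapshot(n); cv2.imwrite(f"pics/{n}0.png",s["img"]); np.savez(f"pics/{n}0.npz",**s)
    print(n,s["K"],s["R"],s["t"])
E
```

```text
pics
{'clock': 0.0, 'joint_pos': array([ 1.08538324e+00,  2.59177100e-01,  2.07666538e-02,  1.33369650e+00,
       -3.65866530e-06,  1.41816957e+00]), 'dq': array([ 1.58308849e-03,  2.51615062e-05, -8.86143736e-04, -7.30438111e-04,
       -7.06190858e-04,  9.61923345e-04]), 'effort': array([-1.86730293e-03, -5.55641341e+01,  3.44528389e+01,  1.36095958e-02,
       -2.64354367e-04,  4.27547235e-06]), 'ee_pos': array([0.17956069, 0.5195688 , 0.23067629]), 'tcp_rot': array([[-9.45135723e-01,  3.26677356e-01, -6.08266290e-04],
       [ 3.26677863e-01,  9.45135030e-01, -1.16092989e-03],
       [ 1.95644273e-04, -1.29594344e-03, -9.99999141e-01]]), 'force': array([-0.00932812, -0.09787936, -0.63686353]), 'torque': array([-0.0250248 ,  0.07235743, -0.0393928 ]), 'width': 1.002643143200834} -0.0187
scene [[488.54773929   0.         326.39767731]
 [  0.         488.54773929 230.04388227]
 [  0.           0.           1.        ]] [[-0.35328857  0.93540227  0.01448396]
 [ 0.66458992  0.26184274 -0.69982757]
 [-0.65841281 -0.23761519 -0.71416496]] [ 0.18894289 -0.34477843  1.24812691]
side [[597.13416502   0.         311.85574415]
 [  0.         597.13416502 236.30599921]
 [  0.           0.           1.        ]] [[ 0.70030543 -0.71378585  0.00905939]
 [-0.42055427 -0.42280002 -0.80272925]
 [ 0.57680709  0.55834568 -0.59627484]] [-0.37065343  0.28814387  0.95108831]
```

View pics/scene0.png

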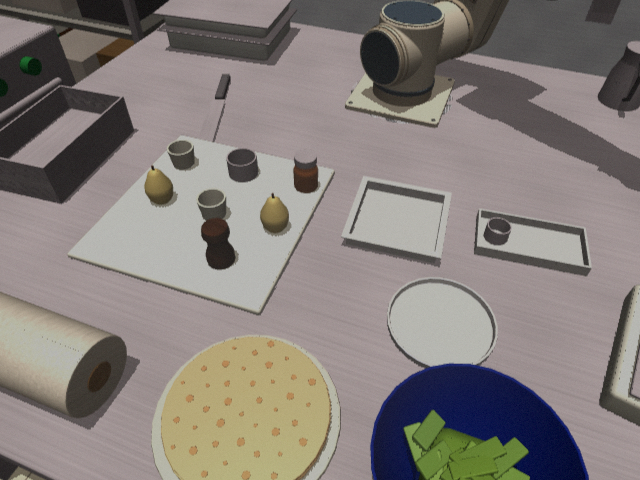

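View pics/side0.png

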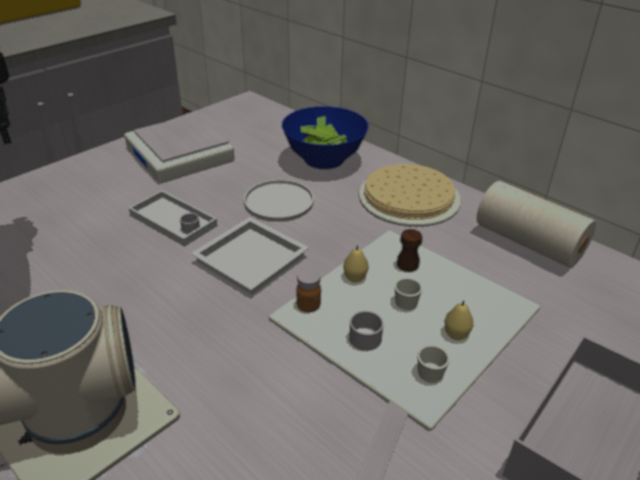

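The scene picture shows the pots at (181,154) and (211,204), the cutter at (242,164), and the pears at (159,186) and (274,213). The jar is at (306,170), the mill at (218,243), the pan at (397,219), the trough at (532,240) with its small ring at the left end, and the salver at (442,322). Next I'll make a height map.

```bash
cat > h.py <<'E'
import numpy as np,cv2
def cloud(s):
    K,R,t,d=s["K"],s["R"],s["t"],s["depth"]
    v,u=np.mgrid[:480,:640]
    m=d>0
    p=np.stack([(u-K[0,2])/K[0,0]*d,(v-K[1,2])/K[1,1]*d,d],-1)
    return (p-t)@R, m
E
python3 - <<'E'
from h import *
P=[];C=[]
for n in ["scene","side"]:
    s=np.load(f"pics/{n}0.npz"); X,m=cloud(s); P.append(X[m]);C.append(s["img"][m])
    # table z check
    q=X[m]; k=(q[:,2]>-.02)&(q[:,2]<.03); h,e=np.histogram(q[k,2],50); i=np.argsort(h)[-4:]; print(n,[(round(e[j],4),h[j]) for j in i])
# topdown 1mm/px ; x -> rows up, y-> columns left
for n,p,c in zip(["scene","side"],P,C):
    k=(p[:,0]>-.05)&(p[:,0]<.75)&(p[:,1]>-.4)&(p[:,1]<.7)&(p[:,2]<.15)&(p[:,2]>-.02)
    p=p[k];c=c[k];o=np.argsort(p[:,2]);p=p[o];c=c[o]
    r=((.75-p[:,0])*700).astype(int);q=((.7-p[:,1])*700).astype(int)
    im=np.zeros((560,770,3),np.uint8); im[r,q]=c; im=cv2.dilate(im,np.ones((2,2)))
    for a in np.arange(0,.75,.1):
        cv2.putText(im,f"{a:.1f}",(0,int((.75-a)*700)),0,.4,(0,255,255)); im[int((.75-a)*700),::6]=(0,255,255)
    for a in np.arange(-.3,.7,.1):
        cv2.putText(im,f"{a:.1f}",(int((.7-a)*700),10),0,.4,(0,255,255)); im[::6,int((.7-a)*700)]=(0,255,255)
    cv2.imwrite(f"pics/top_{n}.png",im)
    # objects: clusters above 0.03
    k=p[:,2]>.022
    g=np.zeros((560,770),np.uint8); rr=((.75-p[k,0])*700).astype(int);qq=((.7-p[k,1])*700).astype(int); g[rr,qq]=1
    g=cv2.morphologyEx(g,cv2.MORPH_CLOSE,np.ones((5,5)))
    N,L,S,_=cv2.connectedComponentsWithStats(g)
    lab=L[rr,qq]; pk=p[k]
    for i in range(1,N):
        a=pk[lab==i]
        if len(a)>60: print(n,i,len(a),"x",a[:,0].min().round(3),a[:,0].max().round(3),"y",a[:,1].min().round(3),a[:,1].max().round(3),"z",np.percentile(a[:,2],99).round(3))
E
```

```text
scene [(np.float64(-0.002), np.int64(18832)), (np.float64(0.001), np.int64(25522)), (np.float64(-0.001), np.int64(40705)), (np.float64(0.0), np.int64(44785))]
side [(np.float64(-0.001), np.int64(13977)), (np.float64(0.002), np.int64(20940)), (np.float64(0.0), np.int64(23716)), (np.float64(0.001), np.int64(27251))]
scene 1 2969 x 0.493 0.714 y 0.462 0.511 z 0.056
scene 2 1187 x 0.644 0.689 y -0.167 -0.12 z 0.097
scene 3 716 x 0.544 0.599 y -0.237 -0.185 z 0.055
scene 4 754 x 0.55 0.596 y -0.346 -0.299 z 0.087
scene 5 783 x 0.541 0.585 y -0.114 -0.065 z 0.085
scene 6 1810 x 0.36 0.551 y 0.017 0.207 z 0.028
scene 7 592 x 0.432 0.488 y -0.373 -0.319 z 0.056
scene 8 71 x 0.442 0.482 y 0.256 0.324 z 0.025
scene 9 282 x 0.363 0.474 y 0.27 0.448 z 0.025
scene 10 765 x 0.411 0.474 y -0.246 -0.186 z 0.056
scene 11 884 x 0.411 0.459 y -0.105 -0.059 z 0.089
scene 12 300 x 0.407 0.452 y 0.268 0.31 z 0.036
scene 15 3557 x -0.05 0.12 y -0.099 0.107 z 0.149
scene 18 296 x -0.05 -0.005 y -0.4 -0.37 z 0.109
side 1 4137 x 0.487 0.741 y 0.459 0.7 z 0.06
side 3 797 x 0.636 0.682 y -0.171 -0.124 z 0.099
side 5 684 x 0.541 0.596 y -0.24 -0.186 z 0.058
side 6 809 x 0.539 0.585 y -0.354 -0.305 z 0.087
side 7 634 x 0.53 0.578 y -0.12 -0.072 z 0.087
side 8 1340 x 0.358 0.552 y 0.016 0.209 z 0.03
side 9 880 x 0.43 0.485 y -0.376 -0.323 z 0.057
side 14 948 x 0.41 0.47 y -0.25 -0.19 z 0.057
side 21 936 x 0.406 0.453 y -0.11 -0.063 z 0.091
side 22 199 x 0.402 0.449 y 0.262 0.308 z 0.037
side 24 66 x 0.372 0.41 y 0.246 0.33 z 0.026
side 25 71 x 0.361 0.409 y 0.334 0.439 z 0.027
side 27 4728 x -0.05 0.112 y -0.103 0.003 z 0.149
```

View pics/top_scene.png

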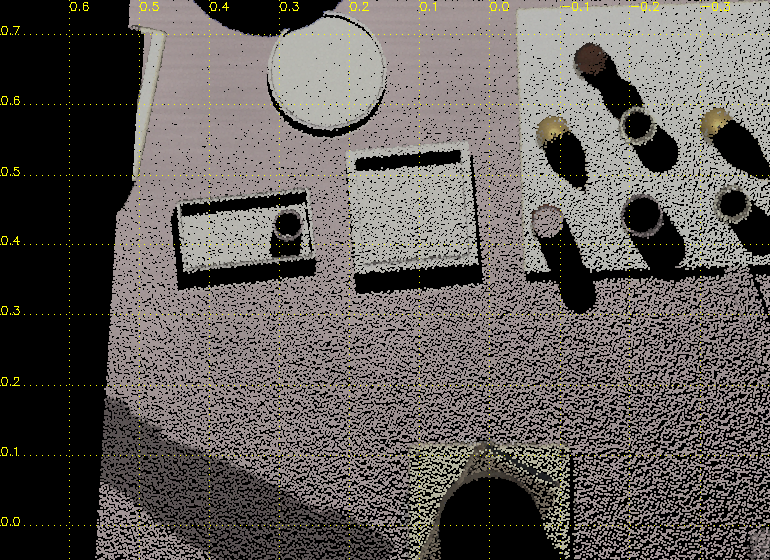

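View pics/top_side.png

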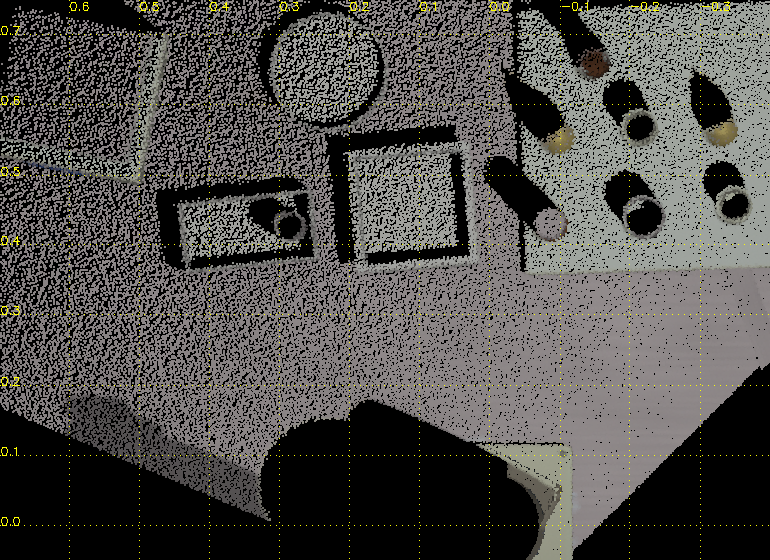

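Run:
```python
from h import *
from scipy.optimize import least_squares
prof=np.array([[0,17],[10,22.5],[26,26],[37,24.5],[50,18.5],[64,12],[71,7]])/1000
cl={n:cloud(np.load(f"pics/{n}0.npz")) for n in ["scene","side"]}
def near(n,c,r,z0,z1):
    X,m=cl[n]; p=X[m]; return p[(np.hypot(*(p[:,:2]-c).T)<r)&(p[:,2]>z0)&(p[:,2]<z1)]
for name,c in dict(pear1=(.5575,-.0925),pear2=(.5675,-.3265)).items():
    for n in cl:
        p=near(n,c,.045,.03,.078)
        f=lambda q:np.hypot(p[:,0]-q[0],p[:,1]-q[1])-np.interp(p[:,2]-.012-q[2],*prof.T)
        r=least_squares(f,[*c,0],loss="soft_l1",f_scale=.002); print(name,n,r.x.round(4),np.std(r.fun).round(4))
for name,c,R in [("potB",(.57,-.212),.027),("potA",(.459,-.348),.027),("cutter",(.441,-.217),.03)]:
    for n in cl:
        p=near(n,c,.04,.049,.062)
        print(name,n,[np.round(v,4) for v in cv2.minEnclosingCircle((p[:,:2]*1).astype(np.float32))], p[:,2].max().round(3))
for name,c,R,z,h in [("jar",(.433,-.085),.035,.05,.1),("mill",(.662,-.146),.035,.02,.11)]:
    for n in cl:
        p=near(n,c,R,z,h)
        f=lambda q:np.hypot(p[:,0]-q[0],p[:,1]-q[1])-.024
        p=p[p[:,2]<(.08 if name=="jar" else .05)]
        r=least_squares(f,c,loss="soft_l1",f_scale=.002); print(name,n,r.x.round(4))
for name,c,R,z0,z1 in [("pan",(.455,.11),.135,.02,.035),("trough",(.41,.355),.13,.016,.031)]:
    for n in cl:
        p=near(n,c,R,z0,z1); 
        if name=="trough": p=p[np.hypot(p[:,0]-.428,p[:,1]-.286)>.026]
        print(name,n,cv2.minAreaRect((p[:,:2]*1000).astype(np.float32)))
for n in cl:
    p=near(n,(.645,.24),.1,.009,.02)
    f=lambda q:np.hypot(p[:,0]-q[0],p[:,1]-q[1])-.083
    r=least_squares(f,(.645,.24),loss="soft_l1",f_scale=.002); print("salver",n,r.x.round(4),np.std(r.fun).round(4))
    p=near(n,(.427,.287),.03,.03,.045); print("ring",n,cv2.minEnclosingCircle((p[:,:2]*1000).astype(np.float32)))
X,m=cl["scene"];X2,m2=cl["side"]
p=np.r_[X[m],X2[m2]]; k=(p[:,2]>.04)&(p[:,0]>.6)&(p[:,0]<1)&(p[:,1]>.05)&(p[:,1]<.5); q=p[k]
print("bowl x",q[:,0].min(),"y",q[:,1].min(),q[:,1].max(),"z",q[:,2].max()); d=np.hypot(q[:,0]-.645,q[:,1]-.24);print(d.min(),q[d.argmin()])
```

```text
pear1 scene [ 5.58e-01 -9.18e-02 -5.00e-04] 0.0012
pear1 side [ 0.5574 -0.0932  0.0006] 0.0018
pear2 scene [ 0.5693 -0.3266 -0.0007] 0.0014
pear2 side [ 0.5688 -0.3281  0.0008] 0.0016
potB scene [array([ 0.5717, -0.2126]), np.float64(0.0283)] 0.058
potB side [array([ 0.5684, -0.2123]), np.float64(0.0287)] 0.059
potA scene [array([ 0.4597, -0.3459]), np.float64(0.0286)] 0.056
potA side [array([ 0.4576, -0.3482]), np.float64(0.0281)] 0.059
cutter scene [array([ 0.4421, -0.2165]), np.float64(0.0321)] 0.056
cutter side [array([ 0.4405, -0.2197]), np.float64(0.0318)] 0.058
jar scene [ 0.4301 -0.084 ]
jar side [ 0.4338 -0.0826]
mill scene [ 0.6617 -0.1461]
mill side [ 0.6654 -0.1445]
pan scene ((455.32421875, 112.31871795654297), (180.1905059814453, 176.17855834960938), 4.680842399597168)
pan side ((453.91058349609375, 111.42806243896484), (184.65025329589844, 182.4769287109375), 5.004789352416992)
trough scene ((423.15887451171875, 349.32086181640625), (105.53189086914062, 191.64039611816406), 6.280184268951416)
trough side ((421.0868835449219, 347.9742431640625), (106.44844818115234, 198.60601806640625), 5.95953369140625)
salver scene [0.6515 0.2333] 0.0015
ring scene ((429.42572021484375, 289.6593933105469), 22.577289581298828)
salver side [0.6475 0.23  ] 0.0059
ring side ((425.02734375, 286.188232421875), 24.150911331176758)
bowl x 0.6004954041542048 y 0.18155559067737792 0.49999072256370086 z 0.11134400057026721
0.12448322269174827 [0.76404288 0.27639869 0.1077299 ]
```

Both cameras agree to about 3 mm:

| Thing | Position (x, y) in m |
|---|---|
| Pear (near) | (.558, -.0925) |
| Pear (far) | (.569, -.327) |
| Pots | (.570, -.2125) and (.459, -.347) |
| Cutter | (.441, -.218) |
| Pan | (.4545, .112), yaw about 5° |
| Salver | (.650, .232) |
| Trough | (.422, .3485), yaw about 6° |

I'm moving above the first pear with the jaws at a yaw of about 5°.

Call:
{"method": "apply_moves", "body": {
  "deltas": [
    {"travel":[378,-612,-50],"spin":-1.15},
    {"travel":[378,-612,-50],"spin":-1.15},
    {"travel":[378,-612,-50],"spin":-1.15},
    {"travel":[378,-612,-50],"spin":-1.15},
    {"travel":[378,-612,-50],"spin":-1.15},
    {"travel":[378,-612,-50],"spin":-1.15},
    {"travel":[378,-612,-50],"spin":-1.15},
    {"travel":[378,-612,-50],"spin":-1.15},
    {"travel":[378,-612,-50],"spin":-1.15},
    {"travel":[378,-612,-50],"spin":-1.15},
    {"travel":[378,-612,-50],"spin":-1.15},
    {"travel":[378,-612,-50],"spin":-1.15},
    {"travel":[378,-612,-50],"spin":-1.15},
    {"travel":[378,-612,-50],"spin":-1.15},
    {"travel":[378,-612,-50],"spin":-1.15},
    {"travel":[378,-612,-50],"spin":-1.15},
    {"travel":[378,-612,-50],"spin":-1.15},
    {"travel":[378,-612,-50],"spin":-1.15},
    {"travel":[378,-612,-50],"spin":-1.15},
    {"travel":[378,-612,-50],"spin":-1.15}
  ],
  "gripper": 1,
  "squeeze": 30
}}

```text
clock: 1.77
ee_pos: [0.5573, -0.0924, 0.1805]
tcp_rot: [[-0.086, 0.996, -0.002], [0.996, 0.086, 0.001], [0.001, -0.002, -1.0]]
force: [-0.1, -0.2, -0.7]
width: 1.003
```

Run:
```python
from h import *
from cell import arm
st=arm.state(); print(st["clock"],st["ee_pos"],st["tcp_rot"],st["joint_pos"])
s=arm.snapshot("wrist"); cv2.imwrite("pics/w1.png",s["img"]); print(s["mount"])
d=s["depth"];K=s["K"];v,u=np.mgrid[:480,:640];m=d>0
p=np.stack([(u-K[0,2])/K[0,0]*d,(v-K[1,2])/K[1,1]*d,d],-1)[m]
p=p@s["mount"][:3,:3].T+s["mount"][:3,3]; p=p@st["tcp_rot"].T+st["ee_pos"]
c=np.array([.5577,-.0925])
prof=np.array([[0,17],[10,22.5],[26,26],[37,24.5],[50,18.5],[64,12],[71,7]])/1000
q=p[(np.hypot(*(p[:,:2]-c).T)<.045)&(p[:,2]>.03)&(p[:,2]<.078)]
from scipy.optimize import least_squares
f=lambda x:np.hypot(q[:,0]-x[0],q[:,1]-x[1])-np.interp(q[:,2]-.012-x[2],*prof.T)
r=least_squares(f,[*c,0],loss="soft_l1",f_scale=.002);print(len(q),r.x,np.std(r.fun))
```

```text
1.7667 [ 0.55728928 -0.09242087  0.18047066] [[-8.64466636e-02  9.96254889e-01 -1.78050948e-03]
 [ 9.96256017e-01  8.64482088e-02  8.09860753e-04]
 [ 9.60749590e-04 -1.70383352e-03 -9.99998087e-01]] [-3.12997687e-01  3.03988828e-01 -4.45945770e-02  1.22415629e+00
  2.22273185e-04  1.17124287e+00]
[[-1.13790973e-03 -9.49128604e-01 -3.14886643e-01  7.96381687e-02]
 [ 9.99999273e-01 -1.20601754e-03  2.14580105e-05 -2.89180251e-04]
 [-4.00125227e-04 -3.14886389e-01  9.49129286e-01 -1.43654726e-01]
 [ 0.00000000e+00  0.00000000e+00  0.00000000e+00  1.00000000e+00]]
2667 [ 5.57541682e-01 -9.44959589e-02  2.62284246e-04] 0.0003944449719559376
```

View pics/w1.png

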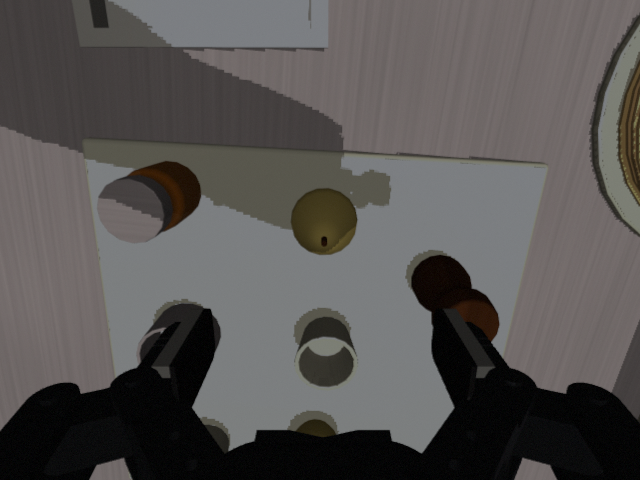

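The wrist view shows the pear's stem at (324,240), centred between the fingers in the jaw direction, and the neighbours stay clear. The wrist fit agrees to within 2 mm, so I'm descending and gripping.

Call:
{"method": "apply_moves", "body": {
  "deltas": [
    {"travel":[0,-1,-30],"spin":0},
    {"travel":[0,-1,-60],"spin":0},
    {"travel":[0,-1,-90],"spin":0},
    {"travel":[0,-1,-115],"spin":0},
    {"travel":[0,-1,-135],"spin":0},
    {"travel":[0,-1,-150],"spin":0},
    {"travel":[0,-1,-155],"spin":0},
    {"travel":[0,-1,-155],"spin":0},
    {"travel":[0,-1,-155],"spin":0}
  ]
}}

```text
clock: 2.57
ee_pos: [0.5578, -0.0924, 0.0273]
tcp_rot: [[-0.089, 0.996, 0.001], [0.996, 0.089, -0.0], [-0.0, 0.001, -1.0]]
force: [0.5, -0.2, 0.0]
width: 1.002
```

Call:
{"method": "apply_moves", "body": {
  "deltas": [
    {"travel":[0,0,0],"spin":0},
    {"travel":[0,0,0],"spin":0},
    {"travel":[0,0,0],"spin":0},
    {"travel":[0,0,0],"spin":0},
    {"travel":[0,0,0],"spin":0},
    {"travel":[0,0,0],"spin":0},
    {"travel":[0,0,0],"spin":0},
    {"travel":[0,0,0],"spin":0},
    {"travel":[0,0,0],"spin":0},
    {"travel":[0,0,0],"spin":0},
    {"travel":[0,0,0],"spin":0},
    {"travel":[0,0,0],"spin":0}
  ],
  "gripper": 0.3,
  "squeeze": 30
}}

```text
clock: 3.57
ee_pos: [0.5581, -0.0933, 0.0276]
tcp_rot: [[-0.088, 0.996, 0.002], [0.996, 0.088, -0.0], [-0.001, 0.002, -1.0]]
force: [-2.1, 1.0, 9.6]
width: 0.585
```

Gripped at a width of 50 mm. I'm lifting gently.

Call:
{"method": "apply_moves", "body": {
  "deltas": [
    {"travel":[0,0,5],"spin":0},
    {"travel":[0,0,15],"spin":0},
    {"travel":[0,0,30],"spin":0},
    {"travel":[0,0,55],"spin":0},
    {"travel":[0,0,90],"spin":0},
    {"travel":[0,0,120],"spin":0},
    {"travel":[0,0,130],"spin":0},
    {"travel":[0,0,130],"spin":0}
  ]
}}

```text
clock: 4.23
ee_pos: [0.559, -0.0936, 0.1599]
tcp_rot: [[-0.088, 0.996, 0.006], [0.996, 0.088, -0.002], [-0.002, 0.005, -1.0]]
force: [0.7, 1.0, -0.8]
width: 0.582
```

Run:
```python
from h import *
from cell import arm
st=arm.state(); print(st["ee_pos"],st["force"],st["width"])
s=arm.snapshot("wrist"); cv2.imwrite("pics/w2.png",s["img"])
s=arm.snapshot("side"); cv2.imwrite("pics/s2.png",s["img"])
```

```text
[ 0.55900989 -0.09363941  0.15985868] [ 0.74820249  0.96357755 -0.80866538] 0.582013397277537
```

View pics/w2.png

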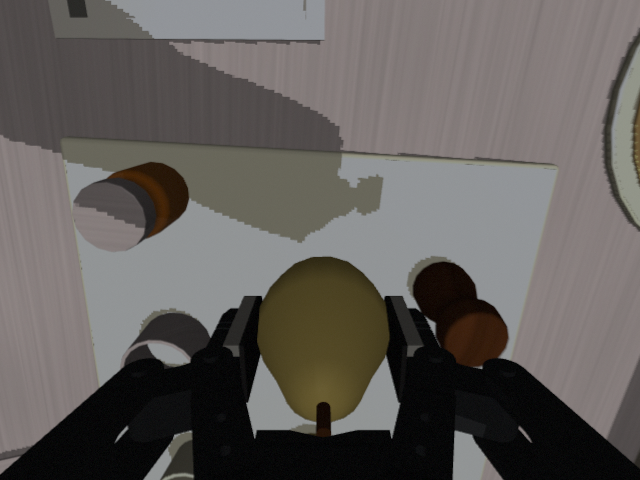

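View pics/s2.png

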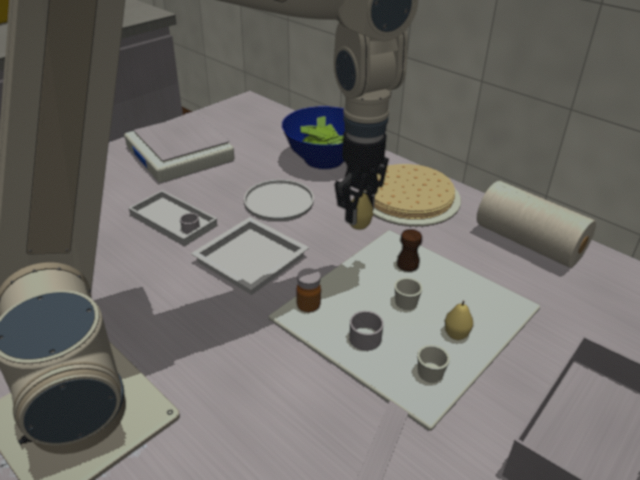

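The pear is held upright, with its stem at (323,415) in the wrist view, and the board spot is empty. I'm carrying it over the far half of the pan.

Call:
{"method": "apply_moves", "body": {
  "deltas": [
    {"travel":[-6,14,0],"spin":0},
    {"travel":[-18,40,0],"spin":0},
    {"travel":[-31,70,0],"spin":0},
    {"travel":[-44,100,0],"spin":0},
    {"travel":[-57,130,0],"spin":0},
    {"travel":[-70,160,0],"spin":0},
    {"travel":[-84,190,0],"spin":0},
    {"travel":[-97,220,0],"spin":0},
    {"travel":[-104,236,0],"spin":0},
    {"travel":[-107,242,0],"spin":0},
    {"travel":[-107,242,0],"spin":0},
    {"travel":[-107,242,0],"spin":0},
    {"travel":[-107,242,0],"spin":0},
    {"travel":[-107,242,0],"spin":0}
  ]
}}

```text
clock: 5.5
ee_pos: [0.451, 0.1479, 0.1559]
tcp_rot: [[-0.086, 0.996, -0.0], [0.996, 0.086, -0.0], [-0.0, -0.001, -1.0]]
force: [0.8, 0.4, -1.4]
width: 0.582
```

Run:
```python
from h import *
from cell import arm
st=arm.state(); print(st["ee_pos"],st["force"],st["dq"].round(3))
s=arm.snapshot("scene"); cv2.imwrite("pics/c3.png",s["img"])
X,m=cloud(s);
```

```text
[0.45104335 0.14794536 0.15592659] [ 0.83740724  0.40343158 -1.367155  ] [-0.003 -0.001  0.002  0.002  0.     0.003]
```

View pics/c3.png

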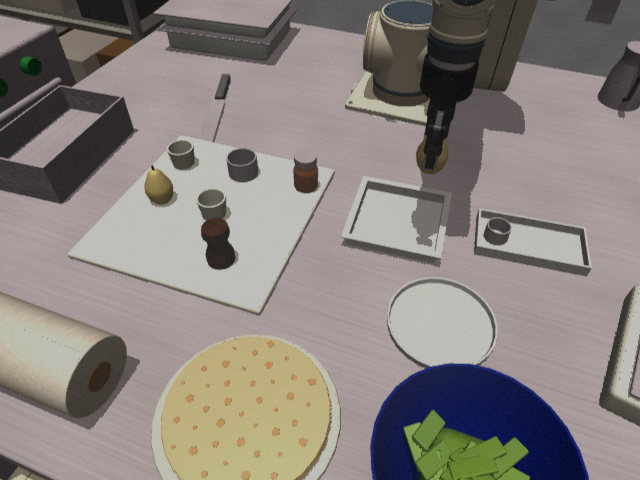

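Now descending into the pan.

Call:
{"method": "apply_moves", "body": {
  "deltas": [
    {"travel":[0,1,-20],"spin":0},
    {"travel":[0,1,-45],"spin":0},
    {"travel":[0,1,-70],"spin":0},
    {"travel":[0,1,-90],"spin":0},
    {"travel":[0,1,-105],"spin":0},
    {"travel":[0,1,-115],"spin":0},
    {"travel":[0,1,-121],"spin":0},
    {"travel":[0,1,-125],"spin":0},
    {"travel":[0,1,-128],"spin":0},
    {"travel":[0,1,-130],"spin":0},
    {"travel":[0,1,-132],"spin":0},
    {"travel":[0,1,-132],"spin":0},
    {"travel":[0,1,-132],"spin":0},
    {"travel":[0,1,-132],"spin":0}
  ]
}}

```text
clock: 6.72
ee_pos: [0.4509, 0.1499, 0.0246]
tcp_rot: [[-0.088, 0.996, 0.001], [0.996, 0.088, 0.0], [0.0, 0.001, -1.0]]
force: [-0.8, 0.1, -1.5]
width: 0.579
```

Call:
{"method": "apply_moves", "body": {
  "deltas": [
    {"travel":[0,0,-1],"spin":0},
    {"travel":[0,0,-2],"spin":0},
    {"travel":[0,0,-3],"spin":0},
    {"travel":[0,0,-4],"spin":0},
    {"travel":[0,0,-4],"spin":0},
    {"travel":[0,0,-4],"spin":0}
  ]
}}

```text
clock: 7.22
ee_pos: [0.4506, 0.1498, 0.0202]
tcp_rot: [[-0.088, 0.996, -0.0], [0.996, 0.088, -0.0], [-0.0, -0.0, -1.0]]
force: [-1.0, -0.3, -0.4]
width: 0.582
```

Call:
{"method": "apply_moves", "body": {
  "deltas": [
    {"travel":[0,0,-0.5],"spin":0},
    {"travel":[0,0,-1],"spin":0},
    {"travel":[0,0,-1],"spin":0},
    {"travel":[0,0,-1],"spin":0}
  ]
}}

```text
clock: 7.55
ee_pos: [0.4507, 0.1498, 0.0196]
tcp_rot: [[-0.088, 0.996, 0.0], [0.996, 0.088, -0.0], [-0.0, 0.0, -1.0]]
force: [-2.2, -0.2, 4.4]
width: 0.585
```

Contact at the expected height, about 6 N. I'm releasing and then rising.

Call:
{"method": "apply_moves", "body": {
  "deltas": [
    {"travel":[0,0,0],"spin":0},
    {"travel":[0,0,0],"spin":0},
    {"travel":[0,0,0],"spin":0},
    {"travel":[0,0,0],"spin":0},
    {"travel":[0,0,0],"spin":0},
    {"travel":[0,0,0],"spin":0},
    {"travel":[0,0,0],"spin":0}
  ],
  "gripper": 0.85
}}

```text
clock: 8.13
ee_pos: [0.4507, 0.1498, 0.0192]
tcp_rot: [[-0.088, 0.996, -0.0], [0.996, 0.088, -0.0], [0.0, -0.0, -1.0]]
force: [-0.6, -0.2, 0.0]
width: 0.849
```

Call:
{"method": "apply_moves", "body": {
  "deltas": [
    {"travel":[0,0,10],"spin":0},
    {"travel":[0,0,30],"spin":0},
    {"travel":[0,0,60],"spin":0},
    {"travel":[0,0,95],"spin":0},
    {"travel":[0,0,130],"spin":0},
    {"travel":[0,0,155],"spin":0},
    {"travel":[0,0,160],"spin":0},
    {"travel":[0,0,160],"spin":0}
  ]
}}

```text
clock: 8.8
ee_pos: [0.4516, 0.15, 0.1809]
tcp_rot: [[-0.088, 0.996, 0.004], [0.996, 0.088, 0.001], [0.0, 0.004, -1.0]]
force: [-0.3, 0.2, -0.9]
width: 0.849
```

Run:
```python
from h import *
from cell import arm
st=arm.state(); print(st["ee_pos"],st["clock"])
s=arm.snapshot("wrist"); cv2.imwrite("pics/w4.png",s["img"])
```

```text
[0.45155268 0.14996876 0.18091076] 8.8
```

View pics/w4.png

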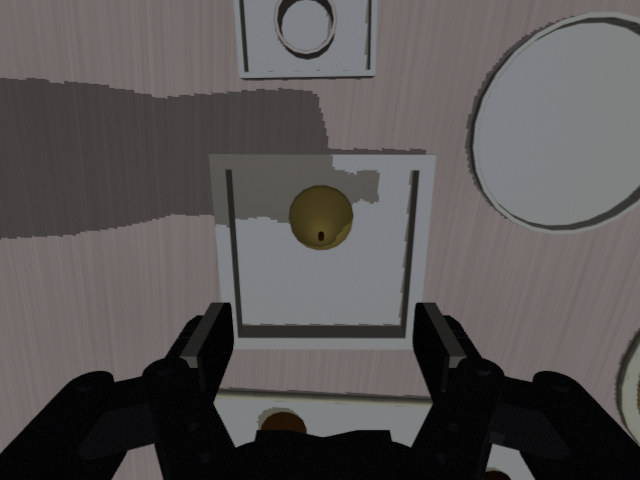

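The pear stands upright in the pan at (321,217). Next is the second pear.

Call:
{"method": "apply_moves", "body": {
  "deltas": [
    {"travel":[5,-20,0],"spin":0},
    {"travel":[14,-55,0],"spin":0},
    {"travel":[23,-94,0],"spin":0},
    {"travel":[33,-133,0],"spin":0},
    {"travel":[42,-172,0],"spin":0},
    {"travel":[52,-211,0],"spin":0},
    {"travel":[62,-250,0],"spin":0},
    {"travel":[71,-289,0],"spin":0},
    {"travel":[81,-328,0],"spin":0},
    {"travel":[91,-367,0],"spin":0},
    {"travel":[100,-406,0],"spin":0},
    {"travel":[109,-440,0],"spin":0},
    {"travel":[115,-465,0],"spin":0},
    {"travel":[118,-478,0],"spin":0},
    {"travel":[118,-478,0],"spin":0},
    {"travel":[118,-478,0],"spin":0},
    {"travel":[118,-478,0],"spin":0}
  ],
  "gripper": 1
}}

```text
clock: 10.27
ee_pos: [0.5682, -0.3272, 0.1779]
tcp_rot: [[-0.088, 0.996, -0.002], [0.996, 0.088, 0.002], [0.002, -0.002, -1.0]]
force: [-0.3, 0.3, 0.3]
width: 1.0
```

```bash
cat >> h.py <<'E'
from scipy.optimize import least_squares
prof=np.array([[0,17],[10,22.5],[26,26],[37,24.5],[50,18.5],[64,12],[71,7]])/1000
def wcloud(s,st):
    d=s["depth"];K=s["K"];v,u=np.mgrid[:480,:640];m=d>0
    p=np.stack([(u-K[0,2])/K[0,0]*d,(v-K[1,2])/K[1,1]*d,d],-1)[m]
    p=p@s["mount"][:3,:3].T+s["mount"][:3,3]; return p@st["tcp_rot"].T+st["ee_pos"]
def fitpear(p,c,z=.012):
    q=p[(np.hypot(*(p[:,:2]-c).T)<.045)&(p[:,2]>z+.018)&(p[:,2]<z+.066)]
    f=lambda x:np.hypot(q[:,0]-x[0],q[:,1]-x[1])-np.interp(q[:,2]-z-x[2],*prof.T)
    r=least_squares(f,[*c,0],loss="soft_l1",f_scale=.002); return r.x.round(4),np.std(r.fun).round(4)
E
python3 - <<'E'
from h import *
from cell import arm
st=arm.state(); print(st["ee_pos"],st["clock"])
s=arm.snapshot("wrist"); cv2.imwrite("pics/w5.png",s["img"]); print(fitpear(wcloud(s,st),(.569,-.328)))
E
```

```text
[ 0.56817479 -0.32717368  0.17787495] 10.2667
(array([ 5.689e-01, -3.293e-01,  3.000e-04]), np.float64(0.0004))
```

Call:
{"method": "apply_moves", "body": {
  "deltas": [
    {"travel":[0,-1,-30],"spin":0},
    {"travel":[0,-1,-60],"spin":0},
    {"travel":[0,-1,-90],"spin":0},
    {"travel":[0,-1,-115],"spin":0},
    {"travel":[0,-1,-135],"spin":0},
    {"travel":[0,-1,-148],"spin":0},
    {"travel":[0,-1,-153],"spin":0},
    {"travel":[0,-1,-153],"spin":0},
    {"travel":[0,-1,-153],"spin":0},
    {"travel":[0,-1,-153],"spin":0}
  ]
}}

```text
clock: 11.15
ee_pos: [0.5693, -0.3292, 0.0277]
tcp_rot: [[-0.088, 0.996, 0.002], [0.996, 0.088, -0.001], [-0.001, 0.002, -1.0]]
force: [0.0, -1.0, 0.2]
width: 0.999
```

Call:
{"method": "apply_moves", "body": {
  "deltas": [
    {"travel":[0,0,0],"spin":0},
    {"travel":[0,0,0],"spin":0},
    {"travel":[0,0,0],"spin":0},
    {"travel":[0,0,0],"spin":0},
    {"travel":[0,0,0],"spin":0},
    {"travel":[0,0,0],"spin":0},
    {"travel":[0,0,0],"spin":0},
    {"travel":[0,0,0],"spin":0},
    {"travel":[0,0,0],"spin":0},
    {"travel":[0,0,0],"spin":0},
    {"travel":[0,0,0],"spin":0},
    {"travel":[0,0,0],"spin":0}
  ],
  "gripper": 0.3,
  "squeeze": 30
}}

```text
clock: 12.15
ee_pos: [0.569, -0.3294, 0.0273]
tcp_rot: [[-0.088, 0.996, 0.001], [0.996, 0.088, -0.001], [-0.001, 0.001, -1.0]]
force: [-0.1, 1.4, 5.4]
width: 0.583
```

Call:
{"method": "apply_moves", "body": {
  "deltas": [
    {"travel":[0,0,5],"spin":0},
    {"travel":[0,0,15],"spin":0},
    {"travel":[0,0,30],"spin":0},
    {"travel":[0,0,55],"spin":0},
    {"travel":[0,0,90],"spin":0},
    {"travel":[0,0,120],"spin":0},
    {"travel":[0,0,150],"spin":0},
    {"travel":[0,0,150],"spin":0},
    {"travel":[0,0,150],"spin":0}
  ]
}}

```text
clock: 12.9
ee_pos: [0.5693, -0.3297, 0.179]
tcp_rot: [[-0.088, 0.996, 0.003], [0.996, 0.088, -0.003], [-0.003, 0.003, -1.0]]
force: [-0.5, 0.3, -1.3]
width: 0.58
```

Call:
{"method": "apply_moves", "body": {
  "deltas": [
    {"travel":[-4,15,0],"spin":0},
    {"travel":[-12,45,0],"spin":0},
    {"travel":[-21,78,0],"spin":0},
    {"travel":[-31,113,0],"spin":0},
    {"travel":[-41,148,0],"spin":0},
    {"travel":[-50,183,0],"spin":0},
    {"travel":[-60,218,0],"spin":0},
    {"travel":[-70,253,0],"spin":0},
    {"travel":[-79,288,0],"spin":0},
    {"travel":[-89,323,0],"spin":0},
    {"travel":[-98,355,0],"spin":0},
    {"travel":[-105,382,0],"spin":0},
    {"travel":[-110,398,0],"spin":0},
    {"travel":[-111,404,0],"spin":0},
    {"travel":[-111,404,0],"spin":0},
    {"travel":[-111,404,0],"spin":0},
    {"travel":[-111,404,0],"spin":0},
    {"travel":[-111,404,0],"spin":0}
  ]
}}

```text
clock: 14.4
ee_pos: [0.458, 0.0739, 0.176]
tcp_rot: [[-0.087, 0.996, -0.0], [0.996, 0.087, -0.0], [-0.0, -0.0, -1.0]]
force: [-0.3, 0.8, -0.7]
width: 0.579
```

Call:
{"method": "apply_moves", "body": {
  "deltas": [
    {"travel":[0,0,-20],"spin":0},
    {"travel":[0,0,-45],"spin":0},
    {"travel":[0,0,-70],"spin":0},
    {"travel":[0,0,-95],"spin":0},
    {"travel":[0,0,-115],"spin":0},
    {"travel":[0,0,-130],"spin":0},
    {"travel":[0,0,-140],"spin":0},
    {"travel":[0,0,-145],"spin":0},
    {"travel":[0,0,-148],"spin":0},
    {"travel":[0,0,-150],"spin":0},
    {"travel":[0,0,-150],"spin":0},
    {"travel":[0,0,-150],"spin":0},
    {"travel":[0,0,-150],"spin":0}
  ]
}}

```text
clock: 15.48
ee_pos: [0.4581, 0.0748, 0.0268]
tcp_rot: [[-0.088, 0.996, 0.001], [0.996, 0.088, -0.0], [-0.0, 0.001, -1.0]]
force: [0.5, -0.4, -1.2]
width: 0.579
```

Expected contact is at z ≈ .0193.

Call:
{"method": "apply_moves", "body": {
  "deltas": [
    {"travel":[0,0,-1.5],"spin":0},
    {"travel":[0,0,-3],"spin":0},
    {"travel":[0,0,-4.5],"spin":0},
    {"travel":[0,0,-5.5],"spin":0},
    {"travel":[0,0,-6.5],"spin":0},
    {"travel":[0,0,-6.5],"spin":0},
    {"travel":[0,0,-6.5],"spin":0}
  ]
}}

```text
clock: 16.07
ee_pos: [0.4577, 0.0748, 0.0197]
tcp_rot: [[-0.088, 0.996, -0.0], [0.996, 0.088, 0.0], [0.0, -0.0, -1.0]]
force: [0.0, 0.4, -0.8]
width: 0.579
```

Call:
{"method": "apply_moves", "body": {
  "deltas": [
    {"travel":[0,0,-0.5],"spin":0},
    {"travel":[0,0,-1],"spin":0},
    {"travel":[0,0,-1],"spin":0},
    {"travel":[0,0,-1],"spin":0}
  ]
}}

```text
clock: 16.4
ee_pos: [0.4578, 0.0748, 0.0192]
tcp_rot: [[-0.088, 0.996, 0.0], [0.996, 0.088, 0.0], [-0.0, 0.0, -1.0]]
force: [-2.2, 0.1, 5.7]
width: 0.582
```

Call:
{"method": "apply_moves", "body": {
  "deltas": [
    {"travel":[0,0,0],"spin":0},
    {"travel":[0,0,0],"spin":0},
    {"travel":[0,0,0],"spin":0},
    {"travel":[0,0,0],"spin":0},
    {"travel":[0,0,0],"spin":0},
    {"travel":[0,0,0],"spin":0},
    {"travel":[0,0,0],"spin":0}
  ],
  "gripper": 0.85
}}

```text
clock: 16.98
ee_pos: [0.4577, 0.0748, 0.0187]
tcp_rot: [[-0.088, 0.996, -0.0], [0.996, 0.088, -0.0], [-0.0, -0.0, -1.0]]
force: [0.3, 0.3, 0.3]
width: 0.848
```

Call:
{"method": "apply_moves", "body": {
  "deltas": [
    {"travel":[0,0,10],"spin":0},
    {"travel":[0,0,30],"spin":0},
    {"travel":[0,0,60],"spin":0},
    {"travel":[0,0,95],"spin":0},
    {"travel":[0,0,130],"spin":0},
    {"travel":[0,0,155],"spin":0},
    {"travel":[0,0,160],"spin":0},
    {"travel":[0,0,160],"spin":0}
  ]
}}

```text
clock: 17.65
ee_pos: [0.4586, 0.0748, 0.1804]
tcp_rot: [[-0.088, 0.996, 0.004], [0.996, 0.088, -0.0], [-0.0, 0.004, -1.0]]
force: [0.4, 0.1, -0.5]
width: 0.855
```

Run:
```python
from h import *
from cell import arm
st=arm.state(); print(st["ee_pos"],st["clock"])
s=arm.snapshot("wrist"); cv2.imwrite("pics/w6.png",s["img"]);p=wcloud(s,st)
print(fitpear(p,(.451,.15),.004),fitpear(p,(.458,.075),.004))
```

```text
[0.45856976 0.0748165  0.18038413] 17.65
(array([ 0.4504,  0.1498, -0.0007]), np.float64(0.0066)) (array([4.574e-01, 7.450e-02, 3.000e-04]), np.float64(0.0045))
```

View pics/w6.png

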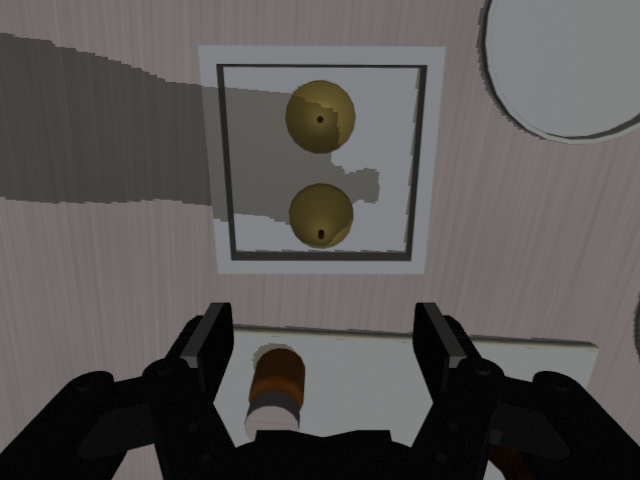

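Both pears stand in the pan, at (320,117) and (321,217). Next is the nearer pot.

Call:
{"method": "apply_moves", "body": {
  "deltas": [
    {"travel":[7,-18,0],"spin":0},
    {"travel":[20,-50,0],"spin":0},
    {"travel":[33,-85,0],"spin":0},
    {"travel":[47,-120,0],"spin":0},
    {"travel":[60,-155,0],"spin":0},
    {"travel":[74,-190,0],"spin":0},
    {"travel":[88,-225,0],"spin":0},
    {"travel":[100,-256,0],"spin":0},
    {"travel":[108,-278,0],"spin":0},
    {"travel":[112,-287,0],"spin":0},
    {"travel":[112,-287,0],"spin":0},
    {"travel":[112,-287,0],"spin":0},
    {"travel":[112,-287,0],"spin":0}
  ],
  "gripper": 1
}}

```text
clock: 18.78
ee_pos: [0.5691, -0.2108, 0.1781]
tcp_rot: [[-0.089, 0.996, -0.001], [0.996, 0.089, 0.001], [0.001, -0.001, -1.0]]
force: [-0.2, 0.9, 0.8]
width: 1.0
```

Run:
```python
from h import *
from cell import arm
st=arm.state(); print(st["ee_pos"],st["clock"])
s=arm.snapshot("wrist"); cv2.imwrite("pics/w7.png",s["img"]);p=wcloud(s,st)
for c in [(.570,-.2125),(.459,-.347),(.441,-.218)]:
    q=p[(np.hypot(*(p[:,:2]-c).T)<.045)&(p[:,2]>.050)&(p[:,2]<.062)]
    if len(q): print(len(q),cv2.minEnclosingCircle((q[:,:2]*1000).astype(np.float32)),np.median(q[:,2]))
```

```text
[ 0.569064   -0.21075939  0.17814239] 18.7833
1303 ((569.7047119140625, -214.15133666992188), 26.76213264465332) 0.05486055077526293
111 ((480.259521484375, -356.75286865234375), 13.014912605285645) 0.05508290233480824
1423 ((441.61773681640625, -219.7290496826172), 30.43012237548828) 0.054561969712293976
```

View pics/w7.png

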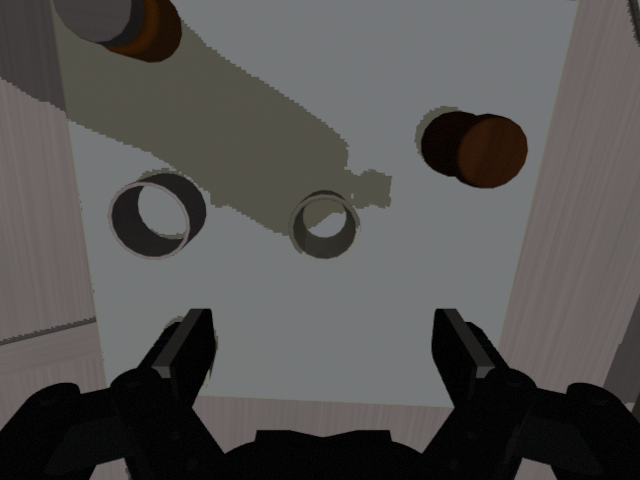

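Wrist view: pot at (324,225), measured at (.5697, -.2140) with radius 26.8 mm, which fits. The mill is clear to the right of the jaw. Descending.

Call:
{"method": "apply_moves", "body": {
  "deltas": [
    {"travel":[0,-2,-30],"spin":0},
    {"travel":[0,-2,-60],"spin":0},
    {"travel":[0,-2,-90],"spin":0},
    {"travel":[0,-2,-115],"spin":0},
    {"travel":[0,-2,-135],"spin":0},
    {"travel":[0,-2,-145],"spin":0},
    {"travel":[0,-2,-149],"spin":0},
    {"travel":[0,-2,-149],"spin":0},
    {"travel":[0,-2,-149],"spin":0},
    {"travel":[0,-2,-149],"spin":0}
  ]
}}

```text
clock: 19.67
ee_pos: [0.5705, -0.2144, 0.0313]
tcp_rot: [[-0.088, 0.996, 0.002], [0.996, 0.088, -0.001], [-0.001, 0.002, -1.0]]
force: [0.1, -0.3, 0.3]
width: 1.0
```

Call:
{"method": "apply_moves", "body": {
  "deltas": [
    {"travel":[0,0,0],"spin":0},
    {"travel":[0,0,0],"spin":0},
    {"travel":[0,0,0],"spin":0},
    {"travel":[0,0,0],"spin":0},
    {"travel":[0,0,0],"spin":0},
    {"travel":[0,0,0],"spin":0},
    {"travel":[0,0,0],"spin":0},
    {"travel":[0,0,0],"spin":0},
    {"travel":[0,0,0],"spin":0},
    {"travel":[0,0,0],"spin":0},
    {"travel":[0,0,0],"spin":0},
    {"travel":[0,0,0],"spin":0}
  ],
  "gripper": 0.3,
  "squeeze": 30
}}

```text
clock: 20.67
ee_pos: [0.5701, -0.2144, 0.0307]
tcp_rot: [[-0.088, 0.996, 0.001], [0.996, 0.088, -0.001], [-0.001, 0.001, -1.0]]
force: [-0.7, 0.2, 7.1]
width: 0.601
```

Call:
{"method": "apply_moves", "body": {
  "deltas": [
    {"travel":[0,0,5],"spin":0},
    {"travel":[0,0,15],"spin":0},
    {"travel":[0,0,30],"spin":0},
    {"travel":[0,0,55],"spin":0},
    {"travel":[0,0,90],"spin":0},
    {"travel":[0,0,120],"spin":0},
    {"travel":[0,0,150],"spin":0},
    {"travel":[0,0,150],"spin":0},
    {"travel":[0,0,150],"spin":0}
  ]
}}

```text
clock: 21.42
ee_pos: [0.5703, -0.2146, 0.1822]
tcp_rot: [[-0.088, 0.996, 0.004], [0.996, 0.088, -0.002], [-0.002, 0.003, -1.0]]
force: [0.5, -0.3, -2.4]
width: 0.599
```

Run:
```python
from h import *
from cell import arm
st=arm.state(); print(st["ee_pos"],st["clock"],st["force"])
s=arm.snapshot("wrist"); cv2.imwrite("pics/w8.png",s["img"])
```

```text
[ 0.5703409  -0.21455355  0.18219962] 21.4167 [ 0.50278385 -0.28853112 -2.35118347]
```

View pics/w8.png

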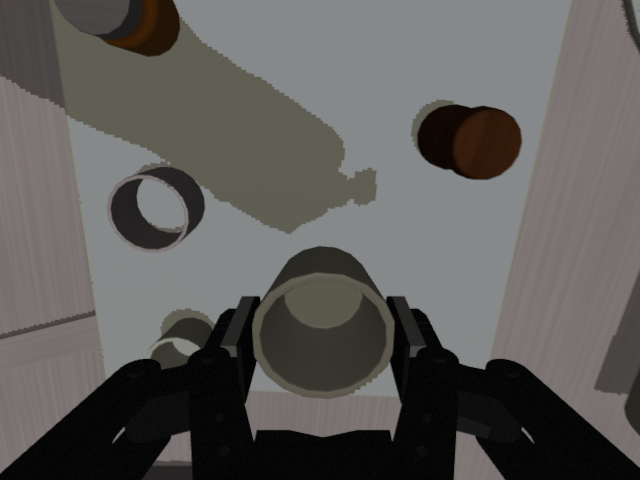

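Pot held level. Carrying it to the salver's far spot (.640, .268).

Call:
{"method": "apply_moves", "body": {
  "deltas": [
    {"travel":[2,15,0],"spin":0},
    {"travel":[6,45,0],"spin":0},
    {"travel":[12,80,0],"spin":0},
    {"travel":[17,117,0],"spin":0},
    {"travel":[22,154,0],"spin":0},
    {"travel":[28,191,0],"spin":0},
    {"travel":[33,228,0],"spin":0},
    {"travel":[38,265,0],"spin":0},
    {"travel":[44,302,0],"spin":0},
    {"travel":[49,339,0],"spin":0},
    {"travel":[54,376,0],"spin":0},
    {"travel":[60,412,0],"spin":0},
    {"travel":[64,442,0],"spin":0},
    {"travel":[67,464,0],"spin":0},
    {"travel":[70,477,0],"spin":0},
    {"travel":[70,482,0],"spin":0},
    {"travel":[70,482,0],"spin":0},
    {"travel":[70,482,0],"spin":0},
    {"travel":[70,482,0],"spin":0},
    {"travel":[70,482,0],"spin":0}
  ]
}}

```text
clock: 23.13
ee_pos: [0.6398, 0.2664, 0.18]
tcp_rot: [[-0.086, 0.996, 0.0], [0.996, 0.086, -0.0], [-0.0, 0.0, -1.0]]
force: [0.3, 0.0, -0.2]
width: 0.601
```

Run:
```python
from h import *
from cell import arm
st=arm.state(); print(st["ee_pos"],st["clock"],st["force"])
for n in ["wrist","scene"]:
    s=arm.snapshot(n); cv2.imwrite(f"pics/{n}9.png",s["img"])
    if n=="wrist":
        p=wcloud(s,st); np.save("pics/p9.npy",p)
        q=p[(np.hypot(p[:,0]-.65,p[:,1]-.232)<.1)&(p[:,2]>.008)&(p[:,2]<.02)]
        f=lambda x:np.hypot(q[:,0]-x[0],q[:,1]-x[1])-.083
        r=least_squares(f,(.65,.232),loss="soft_l1",f_scale=.002);print(len(q),r.x,np.std(r.fun))
        q=p[(np.hypot(p[:,0]-.65,p[:,1]-.232)<.07)&(p[:,2]<.02)];print(np.median(q[:,2]))
```

```text
[0.63980655 0.26640958 0.1800299 ] 23.1333 [ 0.26226003  0.03664827 -0.24491351]
2620 [0.6491786  0.23004124] 0.0015706744732006152
0.005260721799393686
```

View pics/wrist9.png

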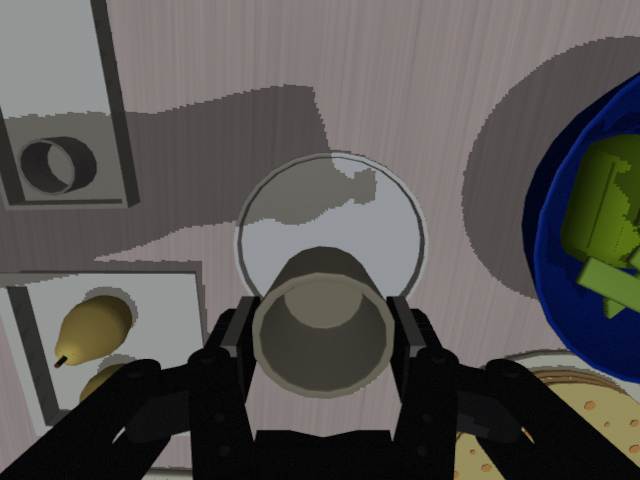

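View pics/scene9.png

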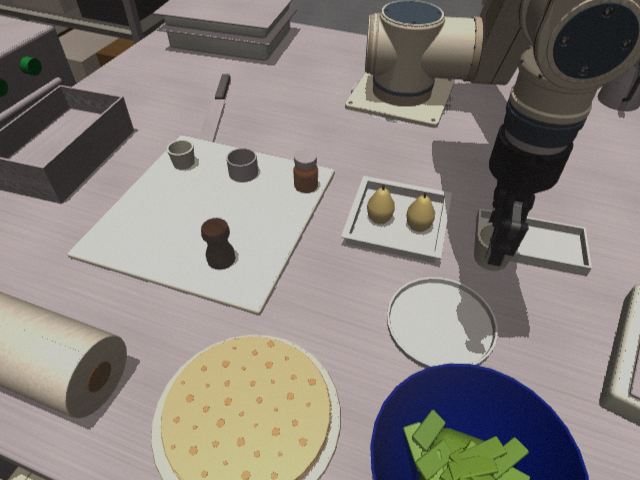

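Salver centre confirmed at (.649, .230). Both pears are upright in the pan. Lowering the pot.

Call:
{"method": "apply_moves", "body": {
  "deltas": [
    {"travel":[0,-2,-20],"spin":0},
    {"travel":[0,-2,-45],"spin":0},
    {"travel":[0,-2,-70],"spin":0},
    {"travel":[0,-2,-95],"spin":0},
    {"travel":[0,-2,-115],"spin":0},
    {"travel":[0,-2,-130],"spin":0},
    {"travel":[0,-2,-140],"spin":0},
    {"travel":[0,-2,-146],"spin":0},
    {"travel":[0,-2,-150],"spin":0},
    {"travel":[0,-2,-150],"spin":0},
    {"travel":[0,-2,-150],"spin":0},
    {"travel":[0,-2,-150],"spin":0}
  ]
}}

```text
clock: 24.23
ee_pos: [0.6402, 0.266, 0.0308]
tcp_rot: [[-0.088, 0.996, 0.002], [0.996, 0.088, 0.0], [0.0, 0.002, -1.0]]
force: [0.5, -0.6, -1.7]
width: 0.601
```

Call:
{"method": "apply_moves", "body": {
  "deltas": [
    {"travel":[0,0,-1.5],"spin":0},
    {"travel":[0,0,-3],"spin":0},
    {"travel":[0,0,-4.5],"spin":0},
    {"travel":[0,0,-5.5],"spin":0},
    {"travel":[0,0,-6],"spin":0},
    {"travel":[0,0,-6],"spin":0},
    {"travel":[0,0,-6],"spin":0}
  ]
}}

```text
clock: 24.82
ee_pos: [0.6397, 0.2658, 0.0237]
tcp_rot: [[-0.088, 0.996, -0.0], [0.996, 0.088, -0.0], [-0.0, -0.0, -1.0]]
force: [-1.2, 0.3, -1.1]
width: 0.601
```

Call:
{"method": "apply_moves", "body": {
  "deltas": [
    {"travel":[0,0,-0.5],"spin":0},
    {"travel":[0,0,-1],"spin":0},
    {"travel":[0,0,-1.5],"spin":0},
    {"travel":[0,0,-1.5],"spin":0},
    {"travel":[0,0,-1.5],"spin":0}
  ]
}}

```text
clock: 25.23
ee_pos: [0.6398, 0.2659, 0.0228]
tcp_rot: [[-0.088, 0.996, 0.001], [0.996, 0.088, 0.0], [0.0, 0.001, -1.0]]
force: [-1.7, 0.0, 4.1]
width: 0.598
```

Contact. Releasing.

Call:
{"method": "apply_moves", "body": {
  "deltas": [
    {"travel":[0,0,0],"spin":0},
    {"travel":[0,0,0],"spin":0},
    {"travel":[0,0,0],"spin":0},
    {"travel":[0,0,0],"spin":0},
    {"travel":[0,0,0],"spin":0},
    {"travel":[0,0,0],"spin":0},
    {"travel":[0,0,0],"spin":0}
  ],
  "gripper": 0.9
}}

```text
clock: 25.82
ee_pos: [0.6397, 0.2658, 0.0222]
tcp_rot: [[-0.088, 0.996, -0.0], [0.996, 0.088, -0.0], [-0.0, -0.0, -1.0]]
force: [-0.4, 0.1, 1.0]
width: 0.901
```

Call:
{"method": "apply_moves", "body": {
  "deltas": [
    {"travel":[0,0,10],"spin":0},
    {"travel":[0,0,30],"spin":0},
    {"travel":[0,0,60],"spin":0},
    {"travel":[0,0,95],"spin":0},
    {"travel":[0,0,130],"spin":0},
    {"travel":[0,0,155],"spin":0},
    {"travel":[0,0,160],"spin":0},
    {"travel":[0,0,160],"spin":0}
  ]
}}

```text
clock: 26.48
ee_pos: [0.6405, 0.2661, 0.1855]
tcp_rot: [[-0.088, 0.996, 0.005], [0.996, 0.088, 0.001], [0.001, 0.005, -1.0]]
force: [0.3, 0.7, -0.3]
width: 0.902
```

Run:
```python
from h import *
from cell import arm
st=arm.state(); print(st["ee_pos"],st["clock"],st["force"])
s=arm.snapshot("wrist"); cv2.imwrite(f"pics/w10.png",s["img"])
p=wcloud(s,st)
q=p[(np.hypot(p[:,0]-.64,p[:,1]-.266)<.045)&(p[:,2]>.04)&(p[:,2]<.06)]
print(cv2.minEnclosingCircle((q[:,:2]*1000).astype(np.float32)),np.percentile(q[:,2],[5,50,95]))
```

```text
[0.64050573 0.26610413 0.18553082] 26.4833 [ 0.31991821  0.73396966 -0.25572719]
((639.3031005859375, 266.00140380859375), 26.7940673828125) [0.04137781 0.04673666 0.04820796]
```

View pics/w10.png

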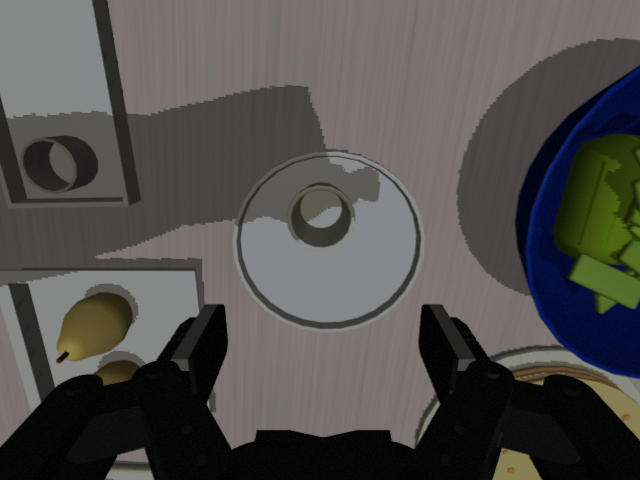

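Pot stands mouth up on the salver. Going to the second pot.

Call:
{"method": "apply_moves", "body": {
  "deltas": [
    {"travel":[-6,-20,0],"spin":0},
    {"travel":[-16,-56,0],"spin":0},
    {"travel":[-28,-94,0],"spin":0},
    {"travel":[-39,-132,0],"spin":0},
    {"travel":[-50,-170,0],"spin":0},
    {"travel":[-61,-208,0],"spin":0},
    {"travel":[-73,-246,0],"spin":0},
    {"travel":[-84,-284,0],"spin":0},
    {"travel":[-95,-322,0],"spin":0},
    {"travel":[-106,-360,0],"spin":0},
    {"travel":[-117,-398,0],"spin":0},
    {"travel":[-129,-436,0],"spin":0},
    {"travel":[-140,-474,0],"spin":0},
    {"travel":[-151,-512,0],"spin":0},
    {"travel":[-162,-550,0],"spin":0},
    {"travel":[-172,-582,0],"spin":0},
    {"travel":[-178,-604,0],"spin":0},
    {"travel":[-181,-614,0],"spin":0},
    {"travel":[-181,-614,0],"spin":0},
    {"travel":[-181,-614,0],"spin":0}
  ],
  "gripper": 1
}}

```text
clock: 28.2
ee_pos: [0.4583, -0.3475, 0.1812]
tcp_rot: [[-0.087, 0.996, -0.001], [0.996, 0.087, 0.002], [0.002, -0.001, -1.0]]
force: [0.1, 0.5, -0.5]
width: 0.994
```

Call:
{"method": "apply_moves", "body": {
  "deltas": [
    {"travel":[0,0,0],"spin":0},
    {"travel":[0,0,0],"spin":0}
  ]
}}

```text
clock: 28.37
ee_pos: [0.4591, -0.3467, 0.1822]
tcp_rot: [[-0.09, 0.996, -0.0], [0.996, 0.09, 0.0], [0.0, -0.0, -1.0]]
force: [0.8, 0.3, 0.3]
width: 0.998
```

Run:
```python
from h import *
from cell import arm
st=arm.state(); print(st["ee_pos"],st["clock"],st["force"])
s=arm.snapshot("wrist"); cv2.imwrite(f"pics/w11.png",s["img"])
p=wcloud(s,st)
for c in [(.459,-.348),(.441,-.219)]:
    q=p[(np.hypot(p[:,0]-c[0],p[:,1]-c[1])<.045)&(p[:,2]>.05)&(p[:,2]<.06)]
    print(cv2.minEnclosingCircle((q[:,:2]*1000).astype(np.float32)),np.percentile(q[:,2],[5,50,95]))
```

```text
[ 0.45914012 -0.34666032  0.18219248] 28.3667 [0.78132056 0.25173399 0.32094759]
((458.53692626953125, -349.8091125488281), 26.846303939819336) [0.05126649 0.05482093 0.05604778]
((441.6461181640625, -220.0855255126953), 29.90154266357422) [0.05178807 0.0547817  0.05610398]
```

View pics/w11.png

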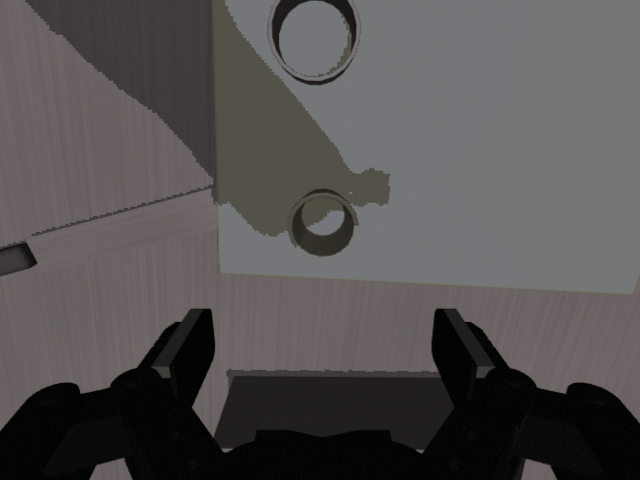

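The second pot is at (322,222), measured at (.4585, -.3495). A dark box lies beyond the board, so I'm checking its clearance first.

Run:
```python
from h import *
for n in ["scene","side"]:
    X,m=cloud(np.load(f"pics/{n}0.npz")); p=X[m]
    k=(p[:,2]>.02)&(p[:,2]<.3)&(p[:,1]<-.378)&(p[:,1]>-.75)&(p[:,0]>.3)&(p[:,0]<.8)
    q=p[k]; print(n,q.min(0),q.max(0)); d=np.hypot(q[:,0]-.459,q[:,1]+.349); i=d.argmin(); print(d[i],q[i])
```

```text
scene [ 0.38241876 -0.69026068  0.02000473] [ 0.65507247 -0.50555943  0.09134549]
0.17095669743686756 [ 0.46915005 -0.51965512  0.06722092]
side [ 0.38139843 -0.67758447  0.0200344 ] [ 0.65216458 -0.5104303   0.09326331]
0.17563963618359577 [ 0.47319354 -0.5240652   0.08893473]
```

The box is 170 mm away, so it's clear. Descending.

Call:
{"method": "apply_moves", "body": {
  "deltas": [
    {"travel":[0,-2,-30],"spin":0},
    {"travel":[0,-2,-60],"spin":0},
    {"travel":[0,-2,-90],"spin":0},
    {"travel":[0,-2,-115],"spin":0},
    {"travel":[0,-2,-135],"spin":0},
    {"travel":[0,-2,-147],"spin":0},
    {"travel":[0,-2,-152],"spin":0},
    {"travel":[0,-2,-152],"spin":0},
    {"travel":[0,-2,-152],"spin":0},
    {"travel":[0,-2,-152],"spin":0}
  ]
}}

```text
clock: 29.25
ee_pos: [0.4594, -0.3504, 0.0315]
tcp_rot: [[-0.088, 0.996, 0.001], [0.996, 0.088, -0.001], [-0.001, 0.001, -1.0]]
force: [0.6, 0.5, -0.5]
width: 1.003
```

Call:
{"method": "apply_moves", "body": {
  "deltas": [
    {"travel":[0,0,0],"spin":0},
    {"travel":[0,0,0],"spin":0},
    {"travel":[0,0,0],"spin":0},
    {"travel":[0,0,0],"spin":0},
    {"travel":[0,0,0],"spin":0},
    {"travel":[0,0,0],"spin":0},
    {"travel":[0,0,0],"spin":0},
    {"travel":[0,0,0],"spin":0},
    {"travel":[0,0,0],"spin":0},
    {"travel":[0,0,0],"spin":0},
    {"travel":[0,0,0],"spin":0},
    {"travel":[0,0,0],"spin":0}
  ],
  "gripper": 0.3,
  "squeeze": 30
}}

```text
clock: 30.25
ee_pos: [0.459, -0.3504, 0.0313]
tcp_rot: [[-0.088, 0.996, 0.001], [0.996, 0.088, -0.001], [-0.001, 0.001, -1.0]]
force: [0.0, 1.6, 5.8]
width: 0.598
```

Call:
{"method": "apply_moves", "body": {
  "deltas": [
    {"travel":[0,0,5],"spin":0},
    {"travel":[0,0,15],"spin":0},
    {"travel":[0,0,30],"spin":0},
    {"travel":[0,0,55],"spin":0},
    {"travel":[0,0,90],"spin":0},
    {"travel":[0,0,120],"spin":0},
    {"travel":[0,0,150],"spin":0},
    {"travel":[0,0,150],"spin":0},
    {"travel":[0,0,150],"spin":0},
    {"travel":[0,0,150],"spin":0}
  ]
}}

```text
clock: 31.08
ee_pos: [0.4584, -0.3499, 0.1802]
tcp_rot: [[-0.088, 0.996, -0.0], [0.996, 0.088, 0.0], [0.0, -0.0, -1.0]]
force: [-0.6, -0.0, -2.7]
width: 0.594
```

Call:
{"method": "apply_moves", "body": {
  "deltas": [
    {"travel":[5,15,0],"spin":0},
    {"travel":[15,46,0],"spin":0},
    {"travel":[27,81,0],"spin":0},
    {"travel":[39,117,0],"spin":0},
    {"travel":[51,153,0],"spin":0},
    {"travel":[63,189,0],"spin":0},
    {"travel":[75,225,0],"spin":0},
    {"travel":[87,261,0],"spin":0},
    {"travel":[99,297,0],"spin":0},
    {"travel":[111,333,0],"spin":0},
    {"travel":[123,369,0],"spin":0},
    {"travel":[135,405,0],"spin":0},
    {"travel":[147,441,0],"spin":0},
    {"travel":[159,477,0],"spin":0},
    {"travel":[169,508,0],"spin":0},
    {"travel":[176,529,0],"spin":0},
    {"travel":[181,541,0],"spin":0},
    {"travel":[181,544,0],"spin":0},
    {"travel":[181,544,0],"spin":0},
    {"travel":[181,544,0],"spin":0}
  ]
}}

```text
clock: 32.75
ee_pos: [0.6391, 0.193, 0.1798]
tcp_rot: [[-0.087, 0.996, -0.001], [0.996, 0.087, -0.001], [-0.0, -0.001, -1.0]]
force: [-0.3, 0.3, -1.7]
width: 0.598
```

Call:
{"method": "apply_moves", "body": {
  "deltas": [
    {"travel":[0,0,0],"spin":0},
    {"travel":[0,0,0],"spin":0},
    {"travel":[0,0,0],"spin":0}
  ]
}}

```text
clock: 33.0
ee_pos: [0.6397, 0.1927, 0.1806]
tcp_rot: [[-0.086, 0.996, 0.0], [0.996, 0.086, -0.0], [-0.0, 0.0, -1.0]]
force: [-0.4, -0.3, -1.8]
width: 0.6
```

Run:
```python
from h import *
from cell import arm
st=arm.state(); print(st["ee_pos"],st["clock"],st["force"],st["width"])
s=arm.snapshot("wrist"); cv2.imwrite(f"pics/w12.png",s["img"])
```

```text
[0.63967861 0.19271669 0.18062759] 33.0 [-0.358168   -0.26679761 -1.79834824] 0.6002362435566766
```

View pics/w12.png

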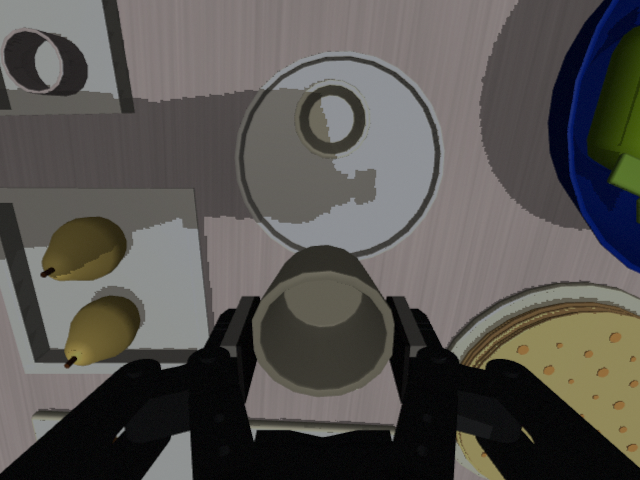

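Aligned with the free half of the salver, with the other pot at (332,119). Lowering.

Call:
{"method": "apply_moves", "body": {
  "deltas": [
    {"travel":[0,0,-20],"spin":0},
    {"travel":[0,0,-45],"spin":0},
    {"travel":[0,0,-70],"spin":0},
    {"travel":[0,0,-95],"spin":0},
    {"travel":[0,0,-115],"spin":0},
    {"travel":[0,0,-130],"spin":0},
    {"travel":[0,0,-140],"spin":0},
    {"travel":[0,0,-146],"spin":0},
    {"travel":[0,0,-150],"spin":0},
    {"travel":[0,0,-150],"spin":0},
    {"travel":[0,0,-150],"spin":0},
    {"travel":[0,0,-150],"spin":0}
  ]
}}

```text
clock: 34.05
ee_pos: [0.6402, 0.1939, 0.0313]
tcp_rot: [[-0.088, 0.996, 0.002], [0.996, 0.088, 0.0], [0.0, 0.002, -1.0]]
force: [0.6, -0.7, -1.7]
width: 0.597
```

Call:
{"method": "apply_moves", "body": {
  "deltas": [
    {"travel":[0,0,-1.5],"spin":0},
    {"travel":[0,0,-3],"spin":0},
    {"travel":[0,0,-4.5],"spin":0},
    {"travel":[0,0,-5.5],"spin":0},
    {"travel":[0,0,-6],"spin":0},
    {"travel":[0,0,-6],"spin":0},
    {"travel":[0,0,-6],"spin":0}
  ]
}}

```text
clock: 34.63
ee_pos: [0.6396, 0.1938, 0.0242]
tcp_rot: [[-0.088, 0.996, -0.0], [0.996, 0.088, 0.0], [0.0, -0.0, -1.0]]
force: [-0.3, 1.2, -1.8]
width: 0.602
```

Call:
{"method": "apply_moves", "body": {
  "deltas": [
    {"travel":[0,0,-0.5],"spin":0},
    {"travel":[0,0,-1],"spin":0},
    {"travel":[0,0,-1],"spin":0},
    {"travel":[0,0,-1],"spin":0}
  ]
}}

```text
clock: 34.97
ee_pos: [0.6398, 0.1939, 0.0234]
tcp_rot: [[-0.088, 0.996, 0.0], [0.996, 0.088, 0.0], [0.0, 0.0, -1.0]]
force: [-0.1, 0.3, 0.2]
width: 0.597
```

Just touching (−1.8 N to +0.2 N). A touch more, then release.

Call:
{"method": "apply_moves", "body": {
  "deltas": [
    {"travel":[0,0,-0.5],"spin":0},
    {"travel":[0,0,-0.5],"spin":0},
    {"travel":[0,0,-0.5],"spin":0}
  ]
}}

```text
clock: 35.22
ee_pos: [0.6398, 0.1939, 0.0233]
tcp_rot: [[-0.088, 0.996, 0.001], [0.996, 0.088, 0.0], [0.0, 0.001, -1.0]]
force: [-2.1, 0.8, 5.2]
width: 0.599
```

Call:
{"method": "apply_moves", "body": {
  "deltas": [
    {"travel":[0,0,0],"spin":0},
    {"travel":[0,0,0],"spin":0},
    {"travel":[0,0,0],"spin":0},
    {"travel":[0,0,0],"spin":0},
    {"travel":[0,0,0],"spin":0},
    {"travel":[0,0,0],"spin":0},
    {"travel":[0,0,0],"spin":0}
  ],
  "gripper": 0.9
}}

```text
clock: 35.8
ee_pos: [0.6397, 0.1938, 0.0227]
tcp_rot: [[-0.088, 0.996, -0.0], [0.996, 0.088, -0.0], [-0.0, -0.0, -1.0]]
force: [-0.1, -0.3, -0.4]
width: 0.901
```

Call:
{"method": "apply_moves", "body": {
  "deltas": [
    {"travel":[0,0,10],"spin":0},
    {"travel":[0,0,30],"spin":0},
    {"travel":[0,0,60],"spin":0},
    {"travel":[0,0,95],"spin":0},
    {"travel":[0,0,130],"spin":0},
    {"travel":[0,0,155],"spin":0},
    {"travel":[0,0,160],"spin":0},
    {"travel":[0,0,160],"spin":0}
  ]
}}

```text
clock: 36.47
ee_pos: [0.6405, 0.194, 0.186]
tcp_rot: [[-0.088, 0.996, 0.005], [0.996, 0.088, 0.001], [0.0, 0.005, -1.0]]
force: [-0.4, 0.9, -0.1]
width: 0.901
```

Run:
```python
from h import *
from cell import arm
st=arm.state(); print(st["ee_pos"],st["clock"],st["force"])
s=arm.snapshot("wrist"); cv2.imwrite(f"pics/w13.png",s["img"])
p=wcloud(s,st)
for c in [(.64,.266),(.64,.194)]:
    q=p[(np.hypot(p[:,0]-c[0],p[:,1]-c[1])<.036)&(p[:,2]>.042)&(p[:,2]<.06)]
    print(cv2.minEnclosingCircle((q[:,:2]*1000).astype(np.float32)),np.percentile(q[:,2],[5,50,95]))
```

```text
[0.64054409 0.19398464 0.18595557] 36.4667 [-0.43443699  0.85132797 -0.05906418]
((639.3484497070312, 265.9418640136719), 26.6412296295166) [0.04328173 0.04684509 0.04819694]
((639.140380859375, 194.37481689453125), 26.709407806396484) [0.04320238 0.04688753 0.04819573]
```

View pics/w13.png

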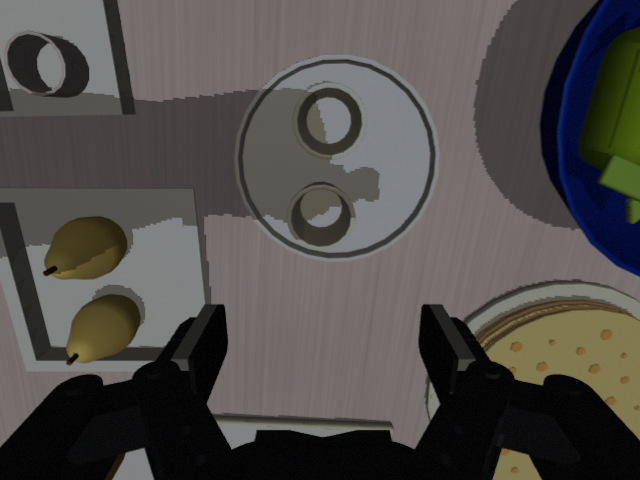

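Both pots stand mouth up on the salver. Last is the cutter, with the jaws turned along the trough's length.

Call:
{"method": "apply_moves", "body": {
  "deltas": [
    {"travel":[-10,-20,0],"spin":0.1},
    {"travel":[-26,-54,0],"spin":0.22},
    {"travel":[-42,-88,0],"spin":0.34},
    {"travel":[-58,-122,0],"spin":0.46},
    {"travel":[-74,-156,0],"spin":0.58},
    {"travel":[-91,-190,0],"spin":0.7},
    {"travel":[-107,-224,0],"spin":0.82},
    {"travel":[-123,-258,0],"spin":0.94},
    {"travel":[-139,-292,0],"spin":1.06},
    {"travel":[-155,-326,0],"spin":1.18},
    {"travel":[-171,-358,0],"spin":1.3},
    {"travel":[-184,-385,0],"spin":1.42},
    {"travel":[-194,-405,0],"spin":1.52},
    {"travel":[-198,-413,0],"spin":1.588},
    {"travel":[-198,-413,0],"spin":1.588},
    {"travel":[-198,-413,0],"spin":1.588},
    {"travel":[-198,-413,0],"spin":1.588},
    {"travel":[-198,-413,0],"spin":1.588}
  ],
  "gripper": 1
}}

```text
clock: 38.02
ee_pos: [0.4419, -0.2182, 0.1824]
tcp_rot: [[-0.995, -0.104, -0.001], [-0.104, 0.995, 0.001], [0.001, 0.001, -1.0]]
force: [0.3, 0.0, -0.5]
width: 1.0
```

Run:
```python
from h import *
from cell import arm
st=arm.state(); print(st["ee_pos"],st["clock"],st["joint_pos"])
s=arm.snapshot("wrist"); cv2.imwrite(f"pics/w14.png",s["img"])
p=wcloud(s,st)
for c in [(.441,-.219)]:
    q=p[(np.hypot(p[:,0]-c[0],p[:,1]-c[1])<.045)&(p[:,2]>.05)&(p[:,2]<.06)]
    print(cv2.minEnclosingCircle((q[:,:2]*1000).astype(np.float32)),np.percentile(q[:,2],[5,50,95]))
```

```text
[ 0.44191468 -0.21817659  0.18235573] 38.0167 [-6.29160428e-01  1.82623288e-01 -2.05720790e-01  1.18328684e+00
  1.74043430e-04 -7.33598061e-01]
((441.65972900390625, -219.9698028564453), 30.037532806396484) [0.05106466 0.05477799 0.05596859]
```

View pics/w14.png

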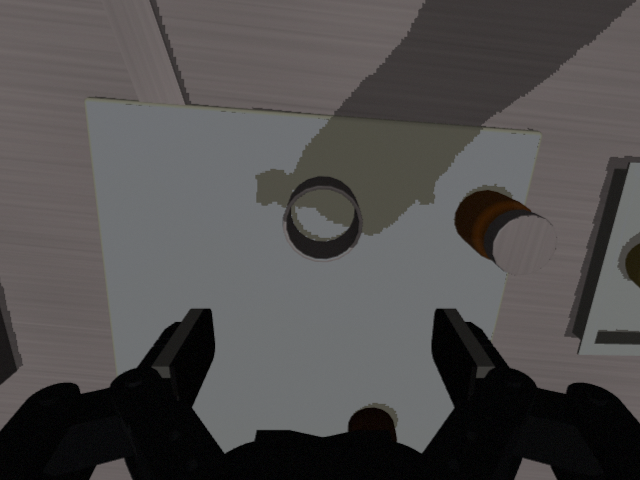

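Cutter at (322,218), measured at (.4417, -.2198), radius 30.0. The jaws are clear of the jar. Descending.

Call:
{"method": "apply_moves", "body": {
  "deltas": [
    {"travel":[0,-0.5,-30],"spin":0},
    {"travel":[0,-0.5,-60],"spin":0},
    {"travel":[0,-0.5,-90],"spin":0},
    {"travel":[0,-0.5,-115],"spin":0},
    {"travel":[0,-0.5,-135],"spin":0},
    {"travel":[0,-0.5,-146],"spin":0},
    {"travel":[0,-0.5,-151],"spin":0},
    {"travel":[0,-0.5,-151],"spin":0},
    {"travel":[0,-0.5,-151],"spin":0},
    {"travel":[0,-0.5,-151],"spin":0}
  ]
}}

```text
clock: 38.9
ee_pos: [0.4423, -0.2198, 0.0327]
tcp_rot: [[-0.994, -0.105, 0.001], [-0.105, 0.994, -0.001], [-0.001, -0.001, -1.0]]
force: [0.3, 0.6, 0.3]
width: 0.997
```

Call:
{"method": "apply_moves", "body": {
  "deltas": [
    {"travel":[0,0,0],"spin":0},
    {"travel":[0,0,0],"spin":0},
    {"travel":[0,0,0],"spin":0},
    {"travel":[0,0,0],"spin":0},
    {"travel":[0,0,0],"spin":0},
    {"travel":[0,0,0],"spin":0},
    {"travel":[0,0,0],"spin":0},
    {"travel":[0,0,0],"spin":0},
    {"travel":[0,0,0],"spin":0},
    {"travel":[0,0,0],"spin":0},
    {"travel":[0,0,0],"spin":0},
    {"travel":[0,0,0],"spin":0}
  ],
  "gripper": 0.3,
  "squeeze": 30
}}

```text
clock: 39.9
ee_pos: [0.442, -0.2199, 0.0329]
tcp_rot: [[-0.994, -0.105, 0.001], [-0.105, 0.994, -0.001], [-0.001, -0.001, -1.0]]
force: [-1.4, 0.7, 8.6]
width: 0.694
```

Call:
{"method": "apply_moves", "body": {
  "deltas": [
    {"travel":[0,0,5],"spin":0},
    {"travel":[0,0,15],"spin":0},
    {"travel":[0,0,30],"spin":0},
    {"travel":[0,0,55],"spin":0},
    {"travel":[0,0,90],"spin":0},
    {"travel":[0,0,120],"spin":0},
    {"travel":[0,0,150],"spin":0},
    {"travel":[0,0,150],"spin":0},
    {"travel":[0,0,150],"spin":0},
    {"travel":[0,0,150],"spin":0}
  ]
}}

```text
clock: 40.73
ee_pos: [0.4414, -0.2195, 0.1815]
tcp_rot: [[-0.994, -0.105, -0.0], [-0.105, 0.994, 0.0], [0.0, 0.0, -1.0]]
force: [-0.3, 0.5, -1.2]
width: 0.69
```

Held at a width of 59 mm. Carrying it to the trough at z .18; the cutter's underside stays about 75 mm above the jar and pears.

Call:
{"method": "apply_moves", "body": {
  "deltas": [
    {"travel":[0,15,0],"spin":0},
    {"travel":[-1,46,0],"spin":0},
    {"travel":[-3,82,0],"spin":0},
    {"travel":[-4,119,0],"spin":0},
    {"travel":[-6,156,0],"spin":0},
    {"travel":[-7,193,0],"spin":0},
    {"travel":[-8,230,0],"spin":0},
    {"travel":[-10,267,0],"spin":0},
    {"travel":[-11,304,0],"spin":0},
    {"travel":[-12,341,0],"spin":0},
    {"travel":[-14,378,0],"spin":0},
    {"travel":[-15,415,0],"spin":0},
    {"travel":[-17,452,0],"spin":0},
    {"travel":[-18,489,0],"spin":0},
    {"travel":[-20,525,0],"spin":0},
    {"travel":[-21,556,0],"spin":0},
    {"travel":[-22,580,0],"spin":0},
    {"travel":[-22,593,0],"spin":0},
    {"travel":[-22,596,0],"spin":0},
    {"travel":[-22,596,0],"spin":0}
  ]
}}

```text
clock: 42.4
ee_pos: [0.4192, 0.3763, 0.1805]
tcp_rot: [[-0.994, -0.106, -0.002], [-0.106, 0.994, -0.001], [0.002, -0.001, -1.0]]
force: [0.1, 0.4, -1.4]
width: 0.69
```

Call:
{"method": "apply_moves", "body": {
  "deltas": [
    {"travel":[0,0,0],"spin":0},
    {"travel":[0,0,0],"spin":0},
    {"travel":[0,0,0],"spin":0},
    {"travel":[0,0,0],"spin":0}
  ]
}}

```text
clock: 42.73
ee_pos: [0.4199, 0.3754, 0.182]
tcp_rot: [[-0.995, -0.104, 0.0], [-0.104, 0.995, 0.0], [-0.0, 0.0, -1.0]]
force: [-1.0, -0.8, -1.4]
width: 0.697
```

Run:
```python
from h import *
from cell import arm
st=arm.state(); print(st["ee_pos"],st["clock"],st["force"],st["width"])
for n in ["wrist","scene"]:
    s=arm.snapshot(n); cv2.imwrite(f"pics/{n}15.png",s["img"])
    if n=="wrist":
        p=wcloud(s,st)
        q=p[(np.hypot(p[:,0]-.4272,p[:,1]-.288)<.03)&(p[:,2]>.03)&(p[:,2]<.04)]
        if len(q): print(cv2.minEnclosingCircle((q[:,:2]*1000).astype(np.float32)))
        q=p[(abs(p[:,0]-.422)<.07)&(abs(p[:,1]-.348)<.115)&(p[:,2]>.016)&(p[:,2]<.028)&(np.hypot(p[:,0]-.4272,p[:,1]-.288)>.027)]
        print(len(q),cv2.minAreaRect((q[:,:2]*1000).astype(np.float32)))
```

```text
[0.41993899 0.37543521 0.18204987] 42.7333 [-1.0472618  -0.77524078 -1.35295117] 0.696857527864475
((427.8998107910156, 286.6048583984375), 21.6944637298584)
3797 ((422.1101989746094, 345.9626770019531), (100.78025817871094, 190.5651092529297), 5.947521209716797)
```

View pics/wrist15.png

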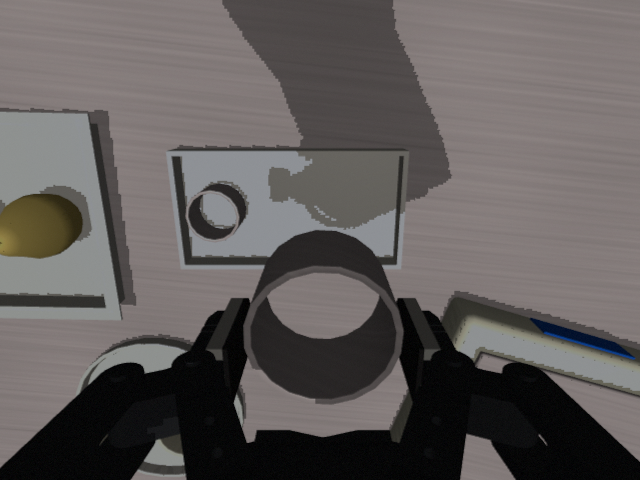

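View pics/scene15.png

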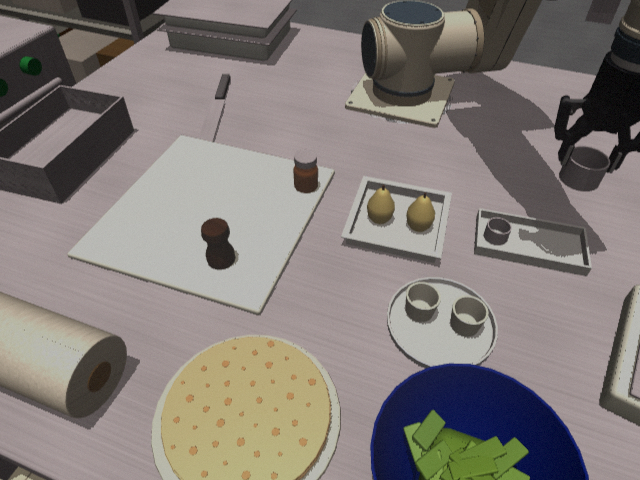

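The wrist measurement gives a trough rectangle of 100.8 × 190.6 mm at (.4221, .3460), yaw 5.95°, which matches the true size. The cutter is in line with the free part. Lowering.

Call:
{"method": "apply_moves", "body": {
  "deltas": [
    {"travel":[0,-1,-20],"spin":0},
    {"travel":[0,-1,-45],"spin":0},
    {"travel":[0,-1,-70],"spin":0},
    {"travel":[0,-1,-95],"spin":0},
    {"travel":[0,-1,-115],"spin":0},
    {"travel":[0,-1,-130],"spin":0},
    {"travel":[0,-1,-140],"spin":0},
    {"travel":[0,-1,-146],"spin":0},
    {"travel":[0,-1,-150],"spin":0},
    {"travel":[0,-1,-150],"spin":0},
    {"travel":[0,-1,-150],"spin":0},
    {"travel":[0,-1,-150],"spin":0}
  ]
}}

```text
clock: 43.83
ee_pos: [0.4202, 0.3756, 0.0326]
tcp_rot: [[-0.994, -0.105, 0.001], [-0.105, 0.994, 0.001], [-0.001, 0.001, -1.0]]
force: [-0.4, 0.0, 0.1]
width: 0.698
```

Call:
{"method": "apply_moves", "body": {
  "deltas": [
    {"travel":[0,0,-1.5],"spin":0},
    {"travel":[0,0,-3],"spin":0},
    {"travel":[0,0,-4.5],"spin":0},
    {"travel":[0,0,-5.5],"spin":0},
    {"travel":[0,0,-5.5],"spin":0},
    {"travel":[0,0,-5.5],"spin":0}
  ]
}}

```text
clock: 44.33
ee_pos: [0.4196, 0.3753, 0.0262]
tcp_rot: [[-0.994, -0.105, -0.0], [-0.105, 0.994, -0.0], [0.0, -0.0, -1.0]]
force: [0.2, 0.1, -1.5]
width: 0.692
```

Call:
{"method": "apply_moves", "body": {
  "deltas": [
    {"travel":[0,0,-0.5],"spin":0},
    {"travel":[0,0,-1],"spin":0},
    {"travel":[0,0,-1],"spin":0},
    {"travel":[0,0,-1],"spin":0}
  ]
}}

```text
clock: 44.67
ee_pos: [0.4197, 0.3753, 0.0253]
tcp_rot: [[-0.994, -0.105, -0.0], [-0.105, 0.994, -0.0], [0.0, -0.0, -1.0]]
force: [0.5, 0.1, -1.3]
width: 0.696
```

Call:
{"method": "apply_moves", "body": {
  "deltas": [
    {"travel":[0,0,-0.5],"spin":0},
    {"travel":[0,0,-1],"spin":0},
    {"travel":[0,0,-1],"spin":0},
    {"travel":[0,0,-1],"spin":0}
  ]
}}

```text
clock: 45.0
ee_pos: [0.4198, 0.3754, 0.025]
tcp_rot: [[-0.994, -0.105, 0.001], [-0.105, 0.994, 0.0], [-0.001, 0.0, -1.0]]
force: [-1.4, -0.2, 6.5]
width: 0.691
```

Contact. Releasing with a limited opening and rising.

Call:
{"method": "apply_moves", "body": {
  "deltas": [
    {"travel":[0,0,0],"spin":0},
    {"travel":[0,0,0],"spin":0},
    {"travel":[0,0,0],"spin":0},
    {"travel":[0,0,0],"spin":0},
    {"travel":[0,0,0],"spin":0},
    {"travel":[0,0,0],"spin":0},
    {"travel":[0,0,0],"spin":0}
  ],
  "gripper": 0.88
}}

```text
clock: 45.58
ee_pos: [0.4196, 0.3753, 0.0242]
tcp_rot: [[-0.994, -0.105, -0.0], [-0.105, 0.994, -0.0], [0.0, -0.0, -1.0]]
force: [0.0, -0.4, -0.1]
width: 0.877
```

Call:
{"method": "apply_moves", "body": {
  "deltas": [
    {"travel":[0,0,10],"spin":0},
    {"travel":[0,0,30],"spin":0},
    {"travel":[0,0,60],"spin":0},
    {"travel":[0,0,95],"spin":0},
    {"travel":[0,0,130],"spin":0},
    {"travel":[0,0,155],"spin":0},
    {"travel":[0,0,175],"spin":0},
    {"travel":[0,0,175],"spin":0},
    {"travel":[0,0,175],"spin":0},
    {"travel":[0,0,175],"spin":0}
  ]
}}

```text
clock: 46.42
ee_pos: [0.4194, 0.3751, 0.199]
tcp_rot: [[-0.994, -0.105, -0.0], [-0.105, 0.994, -0.0], [0.0, -0.0, -1.0]]
force: [-1.1, 0.0, -0.7]
width: 0.882
```

Run:
```python
from h import *
from cell import arm
st=arm.state(); print(st["ee_pos"],st["clock"],st["force"],st["width"])
for n in ["wrist","scene","side"]:
    s=arm.snapshot(n); cv2.imwrite(f"pics/{n}16.png",s["img"])
    if n=="wrist":
        p=wcloud(s,st)
        q=p[(np.hypot(p[:,0]-.4197,p[:,1]-.3753)<.04)&(p[:,2]>.042)&(p[:,2]<.06)]
        print(cv2.minEnclosingCircle((q[:,:2]*1000).astype(np.float32)),np.percentile(q[:,2],[5,50,95]))
    else:
        X,m=cloud(s);p=X[m]
        print(n,fitpear(p,(.451,.15),.004),fitpear(p,(.458,.075),.004))
        for nm,c,z1 in [("jar",(.433,-.084),.08),("mill",(.663,-.145),.05)]:
            q=p[(np.hypot(p[:,0]-c[0],p[:,1]-c[1])<.035)&(p[:,2]>(.05 if nm=="jar" else .02))&(p[:,2]<z1)]
            r=least_squares(lambda x:np.hypot(q[:,0]-x[0],q[:,1]-x[1])-.024,c,loss="soft_l1",f_scale=.002);print(nm,r.x.round(4))
```

```text
[0.41935932 0.37510109 0.19898227] 46.4167 [-1.13583431  0.00732484 -0.71052478] 0.8818286764287401
((419.5896911621094, 373.6389465332031), 29.99264144897461) [0.04309104 0.04676587 0.04814267]
scene (array([ 0.451 ,  0.1519, -0.0007]), np.float64(0.004)) (array([ 0.4579,  0.0772, -0.001 ]), np.float64(0.0052))
jar [ 0.4302 -0.084 ]
mill [ 0.6618 -0.1461]
side (array([0.45  , 0.1507, 0.0005]), np.float64(0.0045)) (array([0.4573, 0.0757, 0.    ]), np.float64(0.0039))
jar [ 0.4336 -0.0826]
mill [ 0.6651 -0.1448]
```

View pics/wrist16.png

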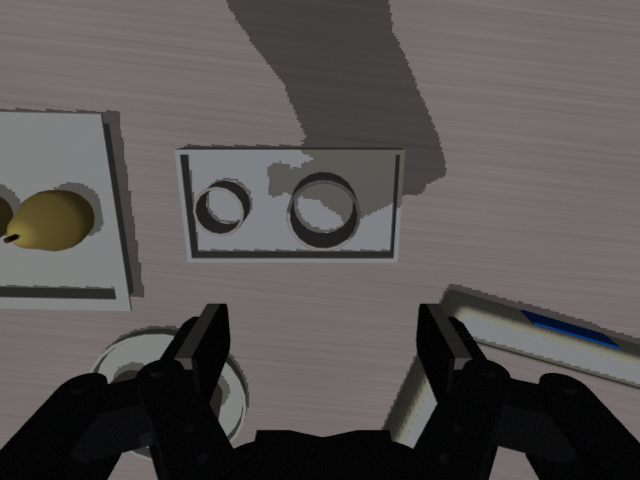

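View pics/scene16.png

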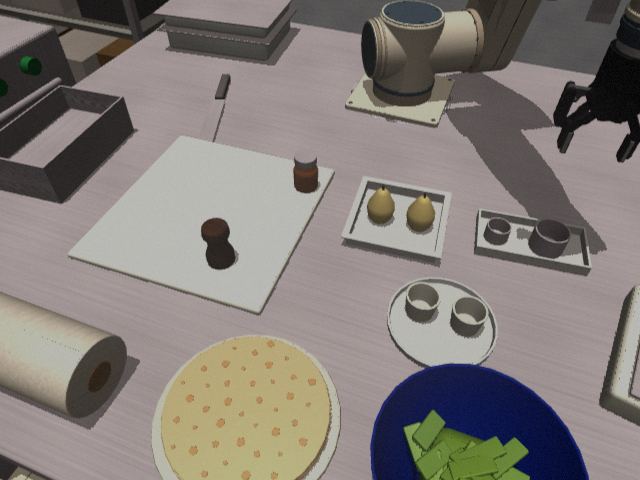

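Everything is in place: pears at (381,204) and (421,212), pots at (423,300) and (468,315), and the cutter flat at (550,237) next to the small ring. Jar and mill are unmoved, and the gripper is clear.

```bash
python3 -c "
from cell import arm
print(arm.job_done(), arm.state()['clock'])"
```

```text
the job is handed in; nothing more can be done
the job is handed in; nothing more can be done
```

The board is cleared and the job is handed in at about 47 s of the 125 s allowed. I worked in the order asked: both pears into the pan, then both pots onto the round tray, then the large cutter into the narrow tray beside the small one. Each was lowered slowly until light contact (under 10 N) before I let go.

**Last checks:**
- **Pears:** both fit as upright, standing on the pan floor.
- **Pots:** right after each was set down, the rims measured about 46–47 mm above the table (46 expected), so they are mouth up and on the tray floor.
- **Cutter:** it lies flat with its rim at about 47 mm (46 expected), clear of the small ring and the walls.
- **Jar and mill:** both measure within 0.3 mm of where they started.

**Disagreements:** the cameras differed from each other by up to about 4 mm, mostly 2–3 mm. That was within the clearances, and no check failed. The job hand-in gave no verdict.

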